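# Stow the edge rollers on their shafts and park the headlamp on its dome

### The job

Clear the low smoky tier: slide each roller tube gently down over an upright shaft of the storage rail, one to a shaft and fully home, lowering it rather than letting it drop, and then fold the tier's flap down flat over the emptied deck. Fit the domed cup over the thick stub of the lamp stand, fully home, and leave the headlamp resting on its base, balanced on the cup's dome and touching nothing else. Leave the other gear where it is.

Things in the scene. Friction and masses are not known exactly. Their poses are not given: they have to be found in the camera images.
- deck: low tier of smoky clear acrylic, a flat deck 125 x 300 mm and 10 mm thick, fixed; origin at the centre of its underside, x across the short side towards the far edge (away from the robot), y along the long side, z up. The flap's hinge line runs along y at x = -62.5 mm, 13.5 mm above the underside
- flap (a joint): stiff hinge of the smoky acrylic flap (294 mm wide, reaching 121 mm from the hinge, 5 mm thick) along the near edge of the low tier; 0 = lying flat on the deck, 1.57 = standing upright, at most 1.75 (leaning towards the robot); it stays where it is left and folds down away from the robot when pushed with about 2 to 4 N near its free edge
- flap_edge (a point): middle of the flap's free edge
- rail: storage rail, fixed: dark steel base 60 x 290 mm and 12 mm thick with four upright steel shafts in a row; origin at the centre of its underside, y along the row, z up. The shafts stand at y = -114, -38, 38 and 114 mm, are 20 mm thick, rise 66 mm above the base and taper to 12 mm over their last 5 mm
- shaft0 (a point): centre of the top end of one of the rail's four shafts, 78 mm above the rail's underside
- shaft1 (a point): centre of the top end of one of the rail's four shafts, 78 mm above the rail's underside
- shaft2 (a point): centre of the top end of one of the rail's four shafts, 78 mm above the rail's underside
- shaft3 (a point): centre of the top end of one of the rail's four shafts, 78 mm above the rail's underside
- sleeve0_mid (a point): centre (half-way up) of an aluminium roller tube: outside diameter 46 mm, bore 26 mm, 60 mm tall, 120 g, its z along the bore. Those present start standing upright on the low tier; all four are alike, and two to four are present. Fully home on a shaft it stands on the rail's base, its centre 42 mm above the rail's underside
- sleeve1_mid (a point): centre (half-way up) of an aluminium roller tube: outside diameter 46 mm, bore 26 mm, 60 mm tall, 120 g, its z along the bore. Those present start standing upright on the low tier; all four are alike, and two to four are present. Fully home on a shaft it stands on the rail's base, its centre 42 mm above the rail's underside
- sleeve2_mid (a point): centre (half-way up) of an aluminium roller tube: outside diameter 46 mm, bore 26 mm, 60 mm tall, 120 g, its z along the bore. Those present start standing upright on the low tier; all four are alike, and two to four are present. Fully home on a shaft it stands on the rail's base, its centre 42 mm above the rail's underside
- sleeve3_mid (a point): centre (half-way up) of an aluminium roller tube: outside diameter 46 mm, bore 26 mm, 60 mm tall, 120 g, its z along the bore. Those present start standing upright on the low tier; all four are alike, and two to four are present. Fully home on a shaft it stands on the rail's base, its centre 42 mm above the rail's underside
- stand: lamp stand, fixed: round wooden pedestal 96 mm across and 30 mm high, with an upright steel stub on top, 30 mm thick, 38 mm tall, tapering to 20 mm over its last 5 mm; origin at the centre of its underside, z up
- stub (a point): centre of the top end of the stand's stub, 68 mm above the stand's underside
- cup_mid (a point): centre (half-way up) of the domed aluminium cup: 60 mm outside diameter, 56 mm tall over its crown, straight sides for the lower 50 mm, shallow dome on top (6 mm rise, radius 78 mm), open underneath with a bore 36 mm wide and 44 mm deep, 200 g; z up. Starts dome up on the shelf. Fully home its lower rim rests on the pedestal, its centre 58 mm above the stand's underside
- cup_crown (a point): highest point of the cup's dome, 28 mm above its centre
- lamp_mid (a point): centre (half-way up) of the yellow headlamp unit without strap: body 62 mm long (x), 46 mm wide (y), 42 mm tall (z up), flat underside, round lens on its -x end reaching to 39 mm from the centre, 100 g; starts standing on the shelf
- belay: steel belay plate lying flat on the shelf, 50 x 66 x 12 mm, not to be disturbed
- biner0: a carabiner lying on the shelf, about 100 to 115 mm long, not to be disturbed
- biner1: a carabiner lying on the shelf, about 100 to 115 mm long, not to be disturbed
- biner2: a carabiner lying on the shelf, about 100 to 115 mm long, not to be disturbed
- tin: closed round aluminium tin, 75 mm across, 47 mm high, not to be disturbed
- brush: wooden cleaning brush lying on the shelf, 170 mm long, not to be disturbed

How it is judged:
By the outcome, as a careful person would: the job done as asked, in the order asked, and still so for the second after the job is handed in, with the robot touching nothing.
Of sleeve0, sleeve1, sleeve2, sleeve3 only 2 to 4 are there at a start; the rules pass over those that are not, and their reading is None.
At some moment in a run one of cup may be knocked a few centimetres aside while the robot is not near it.
It also fails if it takes over 210 s, if anything falls off the work surface, if the arm or the gripper's body presses on something with over 40 N, if the wrist force passes 120 N, or if a joint passes its speed limit or range.

### The arm

A 7-joint arm with a two-finger parallel gripper is mounted at the origin on the work surface. World frame = base frame: x ahead of the robot, y to its left, z up, the work surface at z = 0. Lengths are in m, angles in rad, forces in N, time in s.
With the tool pointing down it reaches from about 0.425 to 0.925 m from the base axis. Payload 6.8 kg.
Tool frame: the origin (TCP) lies at the very end of the fingers, on their centre line; the grasp point (between the pads) lies 19 mm behind it; z points along the fingers, y is the direction in which the jaws open and shut (so a half turn about z gives the same grasp; the last joint's range is limited). The gripper opens to 85 mm and grips with 20 to 120 N. Pads are 22 mm wide; open, the fingers measure 114 mm over their backs; the gripper's body (76 mm by 85 mm) begins 54 mm behind the grasp point. The pads swing forward as they close: fully open they stand 13 mm farther back than shut.
Start: joints at [1.026, 0.477, 0.022, 1.555, -0.011, 1.109, -0.083], TCP at [0.286, -0.612, 0.231] pointing down, gripper open.
Joint ranges: [-2.96, 2.96], [-0.34, 2.1], [-1.41, 1.46], [0.24, 2.44], [-1.37, 4.51], [0.17, 1.92], [-2.96, 2.96]. Speed limits (rad/s): [2.39, 2.39, 3.14, 3.14, 3.14, 3.14, 3.14].

### API

Orientations are given as a unit quaternion [w, x, y, z].
In Python, from station import bot gives the robot as it stands.
- The arm moves only by the tool move_arm, never from a script. Its argument "commands" is text: rows parted by semicolons, each of 7 numbers parted by spaces: the opening, from 0 (shut) to 1 (fully open), then the shift along the tool's x, y, z in cm, then the turn, a rotation vector about the tool's x, y, z in degrees. In form: gripper tx ty tz rx ry rz; .... A call has 1 to 12 rows; each row shifts and turns the commanded pose from where the row before left it, along the tool's axes as they then stand; what a row does not reach is not made up. A row lasts 1/12 s, in which the tool goes at most 41.7 mm and 7.16 degrees, less where a joint would pass 70% of its speed; a pose out of reach is approached as far as the arm can. A call with a gripper value outside its range is refused whole. The fingers move at their own pace and stop on an object; "force" is the grip in N (left out, the last holds). Time passes only in rows, so rows that do not move let the fingers close. It gives the time, the measured TCP pose, the force and the opening at its end, in the units of the state.
- bot.get_obs(): the state, without advancing time (a new reading comes with each control period).
- bot.read_camera(name): name is "side" or "top"; returns a dict with "img" (400x640x3 uint8, red, green, blue), "K" (3x3 intrinsics, pixels), "distortion" ([k1, k2, p1, p2, k3] as OpenCV has them; the pictures are not rectified), "rvec" (rotation vector, rad) and "tvec" (3), from world to camera coordinates, as OpenCV has them. Camera axes: x right, y down, z forward; pixel columns grow to the right and rows downward; lengths in m; the calibration is good to about 2 mm. A picture is of the moment at which its call begins. There is no depth.
- bot.hand_in(): hands the job in, once; it reports no verdict.
The state is a dict: "t": time; "q": joint angles; "joint_vel": joint speeds; "joint_torque": joint torques, N m; "eef_pos": TCP position; "tool_rot": TCP orientation; "contact_force": force on the tool from outside, world axes, zero at the start; "torque": the same for the moment, N m; "gripper_width": opening from 0.0 (shut) to 1.0 (fully open).
Only numpy, scipy, OpenCV 4.12 (cv2) and the standard library are available. Lean on these libraries where they do the work, as an engineer would, in place of code of your own. Each camera call takes 0.05 s, during which the arm holds its last target. There are 200 camera calls.

## Working session

There is one attempt and no reset: what is moved stays moved. The work goes in short steps, Python scripts to look and compute and a tool call to move; the robot and the scene stay as the last step left them, time stands still between calls to the robot, and variables do not carry over. Pictures are saved under pics/ and viewed, about 12 in all and at most 16, crops included, and the job is handed in when it is done.

Besides the shell and the picture viewer there is one more tool, called as name(argument=value, ...) on one line, values as JSON. move_arm: Moves the arm, as the interface text tells. Its arguments: {"type":"object","properties":{"commands":{"type":"string"},"force":{"type":"number"}},"required":["commands"]}

```bash
mkdir -p pics; ls; cat > h.py <<'E'
import numpy as np, cv2
from station import bot
def cam(n, f=None):
    c=bot.read_camera(n)
    if f: cv2.imwrite('pics/'+f, c['img'][:,:,::-1])
    return c
def ray(c,uv):
    R=cv2.Rodrigues(np.array(c['rvec'],float))[0]; t=np.array(c['tvec'],float).ravel()
    p=cv2.undistortPoints(np.array([[uv]],float),np.array(c['K']),np.array(c['distortion'],float)).ravel()
    return -R.T@t, R.T@np.array([p[0],p[1],1.])
def plane(c,uv,z):
    o,d=ray(c,uv); return o+d*(z-o[2])/d[2]
def proj(c,P):
    return cv2.projectPoints(np.array(P,float).reshape(-1,3),np.array(c['rvec'],float),np.array(c['tvec'],float),np.array(c['K']),np.array(c['distortion'],float))[0].reshape(-1,2)
E
python3 - <<'E'
from h import *
for n in('top','side'):
    c=cam(n,n+'0.png'); print(n,ray(c,(320,200)),c['K'][0][0])
print(bot.get_obs())
E
```

```text
pics
top (array([0.32027665, 0.02154992, 1.35786428]), array([ 0.14178981,  0.00690215, -0.99004506])) 438.01238339852875
side (array([ 0.25846693, -0.91640732,  0.78201327]), array([ 0.22905691,  0.77135779, -0.59402192])) 422.15502253270273
{'t': 0.1, 'q': array([ 1.02588484,  0.47769689,  0.02237937,  1.55631103, -0.01151885,
        1.10927782, -0.08311521]), 'joint_vel': array([ 0.00091044, -0.00131139,  0.00066438, -0.00144147, -0.00051349,
       -0.00125254,  0.00077662]), 'joint_torque': array([ 4.24347381e-03, -5.97759283e+01,  1.61348607e+00, -2.81953812e+01,
        1.28523240e-02,  4.97762507e-03, -3.84472912e-06]), 'eef_pos': array([ 0.28532397, -0.61117521,  0.23045495]), 'tool_rot': array([-7.49558640e-04,  9.76247701e-01,  2.16655981e-01, -2.23817688e-04]), 'contact_force': array([ 0.55765425, -0.20914756, -0.29178162]), 'torque': array([ 0.02117161, -0.00117104,  0.03369465]), 'gripper_width': 0.9996610496910112}
```

View pics/top0.png

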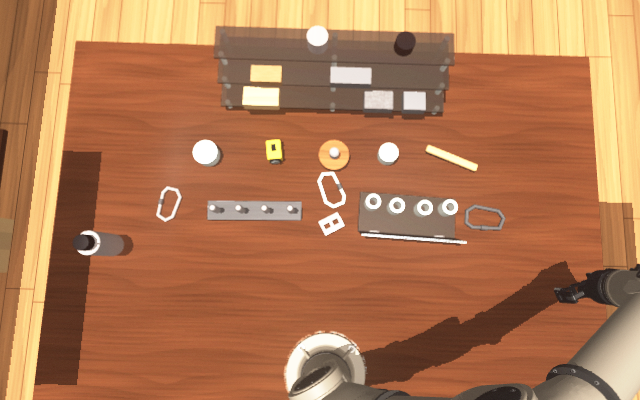

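View pics/side0.png

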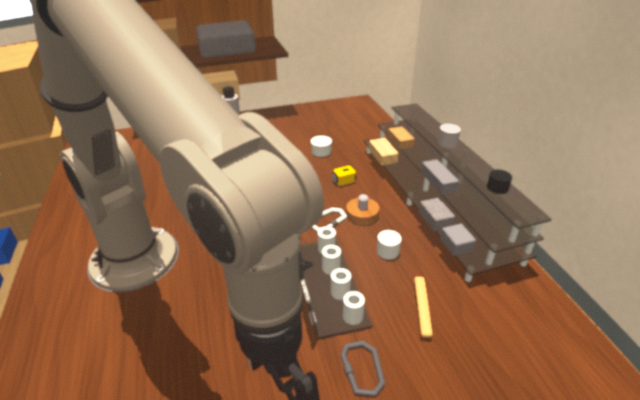

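```bash
python3 - <<'E'
import cv2,numpy as np
a=cv2.imread('pics/top0.png'); b=cv2.imread('pics/side0.png')
f=lambda i,y0,y1,x0,x1,s:cv2.resize(i[y0:y1,x0:x1],None,fx=s,fy=s,interpolation=cv2.INTER_CUBIC)
t1=f(a,135,255,195,355,5); t2=f(a,135,255,340,500,5)
cv2.imwrite('pics/t1.png',t1);cv2.imwrite('pics/t2.png',t2)
cv2.imwrite('pics/s1.png',f(b,130,345,280,450,2.75*1.0))
E
```

```text
(no output)
```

View pics/t1.png

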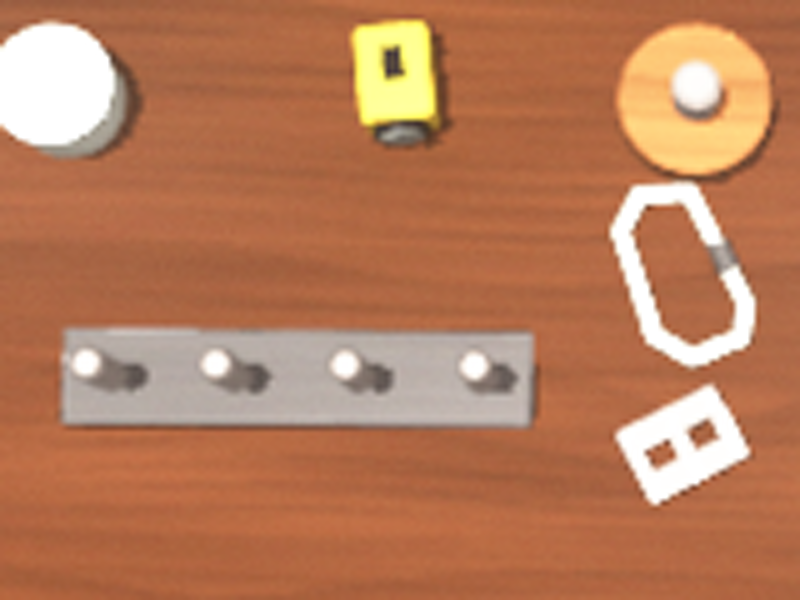

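View pics/t2.png

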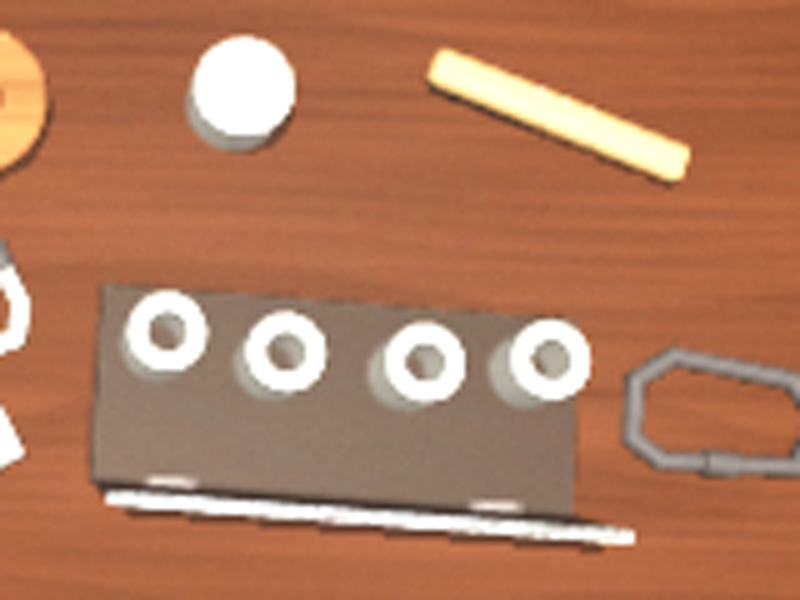

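View pics/s1.png

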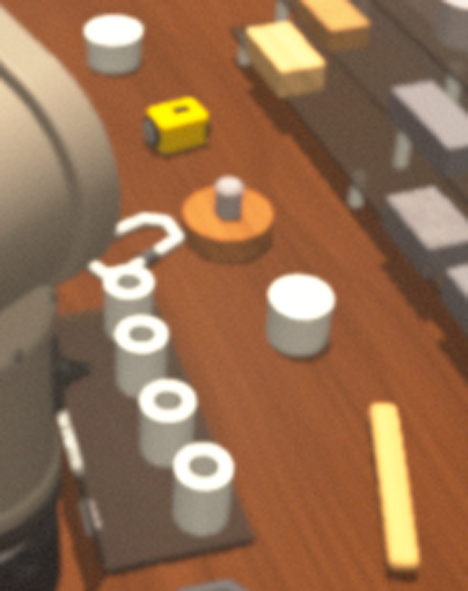

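```bash
cat >> h.py <<'E'
def tri(c1,u1,c2,u2):
    o1,d1=ray(c1,u1);o2,d2=ray(c2,u2)
    A=np.stack([d1,-d2],1);s=np.linalg.lstsq(A,o2-o1,rcond=None)[0]
    a=o1+d1*s[0];b=o2+d2*s[1];return (a+b)/2,np.linalg.norm(a-b)
def blobs(img,box,thr,amin,amax,s=5):
    x0,x1,y0,y1=box
    g=cv2.resize(img[y0:y1,x0:x1].min(2),None,fx=s,fy=s,interpolation=cv2.INTER_CUBIC)
    cs,_=cv2.findContours((g>thr).astype(np.uint8),cv2.RETR_EXTERNAL,cv2.CHAIN_APPROX_NONE)
    r=[]
    for k in cs:
        a=cv2.contourArea(k)/s/s
        if amin<a<amax:
            e=cv2.fitEllipse(k); r.append(((e[0][0]+.5)/s-.5+x0,(e[0][1]+.5)/s-.5+y0,e[1][0]/s,e[1][1]/s))
    return sorted(r)
E
python3 - <<'E'
from h import *
np.set_printoptions(precision=4,suppress=True)
ct=cam('top');cs=cam('side')
A=blobs(ct['img'],(355,470,185,225),215,80,800)
s=2.75;g=lambda u,v:((u+.5)/s-.5+280,(v+.5)/s-.5+130)
S=[g(*p) for p in[(130,282),(142,335),(168,401),(204,466)]]
print('sleeves');
for a,b in zip(A,S): print(np.array(a),tri(ct,a[:2],cs,b),plane(ct,a[:2],.07))
print('shafts')
B=blobs(ct['img'],(200,305,195,225),205,8,200)
for b in B: print(np.array(b),plane(ct,b[:2],.077))
print('cup');
for b in blobs(ct['img'],(370,410,135,175),235,80,800): print(np.array(b),tri(ct,b[:2],cs,g(301,300)),plane(ct,b[:2],.051))
t=lambda u,v,x0,y0:((u+.5)/5-.5+x0,(v+.5)/5-.5+y0)
print('stub',tri(ct,t(695,85,195,135),cs,g(230,186)),plane(ct,t(695,85,195,135),.067))
hsv=cv2.cvtColor(ct['img'],cv2.COLOR_RGB2HSV)
m=((hsv[:,:,1]>110)&(hsv[:,:,0]>8)&(hsv[:,:,0]<22)&(hsv[:,:,2]>200)).astype(np.uint8)*255
for b in blobs(np.repeat(m[:,:,None],3,2),(315,355,135,175),128,100,2000): print('ped',np.array(b),plane(ct,b[:2],.03))
m=((hsv[:,:,1]>150)&(hsv[:,:,0]>25)&(hsv[:,:,0]<35)&(hsv[:,:,2]>120)).astype(np.uint8)
k=max(cv2.findContours(m,0,2)[0],key=cv2.contourArea);print('lamp rect',cv2.minAreaRect(k))
for n,p in dict(lampTL=(352,25,195,135),lampTR=(428,22,195,135),BR=(437,118,195,135),BL=(362,124,195,135)).items(): print(n,plane(ct,t(*p),.042))
for n,p in dict(deckTL=(103,284),deckTR=(575,318),deckBL=(92,481),deckBR=(574,516)).items(): print(n,plane(ct,t(*p,340,135),.01))
for n,p in dict(fL=(105,497),fR=(635,537)).items(): print(n,plane(ct,t(*p,340,135),.134))
for n,p in dict(railTL=(62,328),railTR=(533,332),BL=(62,426),BR=(533,427)).items(): print(n,plane(ct,t(*p,195,135),.012))
print('belay',[plane(ct,t(*p,195,135),.012)[:2] for p in[(615,435),(710,385),(750,452),(655,504)]])
print('biner2',[plane(ct,t(*p,195,135),.01)[:2] for p in[(690,365),(630,187),(752,300)]])
E
```

```text
sleeves
[372.9111 200.8256  15.3318  15.4373] (array([ 0.5087, -0.1275,  0.067 ]), np.float64(0.0036224988997482057)) [ 0.5065 -0.1268  0.07  ]
[396.6747 204.9437  15.1486  15.7049] (array([ 0.4979, -0.1985,  0.0662]), np.float64(0.002640481119176442)) [ 0.4961 -0.1976  0.07  ]
[424.5119 207.0613  15.0314  15.7656] (array([ 0.4937, -0.2815,  0.0667]), np.float64(0.002581767234350628)) [ 0.4919 -0.2804  0.07  ]
[449.6133 206.5073  15.1652  15.6946] (array([ 0.4975, -0.3564,  0.0672]), np.float64(0.0030383129713047424)) [ 0.4956 -0.3553  0.07  ]
shafts
[211.6661 207.0518   4.6684   4.9632] [0.4742 0.3478 0.077 ]
[237.596  207.2173   4.6422   4.8652] [0.4757 0.2719 0.077 ]
[263.4777 207.4444   4.7443   4.8119] [0.4771 0.196  0.077 ]
[289.3256 207.6463   4.8298   4.9034] [0.4785 0.1201 0.077 ]
cup
[388.3194 151.9504  18.6756  19.3017] (array([ 0.6648, -0.1762,  0.0442]), np.float64(0.0017981857984566603)) [ 0.6621 -0.1749  0.051 ]
stub (array([ 0.6574, -0.007 ,  0.0621]), np.float64(0.003594464112360982)) [ 0.6543 -0.0065  0.067 ]
ped [333.3526 154.2079  30.5161  30.9483] [ 0.6555 -0.0068  0.03  ]
lamp rect ((271.5, 146.5), (5.0, 1.0), 90.0)
lampTL [0.6928 0.206  0.042 ]
lampTR [0.6961 0.1592 0.042 ]
BR [0.6354 0.1511 0.042 ]
BL [0.6303 0.197  0.042 ]
deckTL [ 0.5438 -0.0937  0.01  ]
deckTR [ 0.5304 -0.3889  0.01  ]
deckBL [ 0.4207 -0.0886  0.01  ]
deckBR [ 0.407  -0.3859  0.01  ]
fL [ 0.4027 -0.0859  0.134 ]
fR [ 0.3882 -0.3824  0.134 ]
railTL [0.5029 0.3801 0.012 ]
railTR [0.5083 0.0891 0.012 ]
BL [0.4422 0.3761 0.012 ]
BR [0.4492 0.0871 0.012 ]
belay [array([0.4456, 0.0365]), array([ 0.4782, -0.0214]), array([ 0.4373, -0.0469]), array([0.4039, 0.0107])]
biner2 [array([ 0.4906, -0.0088]), array([0.6021, 0.0315]), array([ 0.5324, -0.0465])]
```

move_arm(commands="1 0 0 0 0 0 -5.9;1 0 0 0 0 0 -5.9;1 0 0 0 0 0 -5.9;1 0 0 0 0 0 -5.9;1 0 0 0 0 0 -5.9;1 0 0 0 0 0 -5.9;1 0 0 0 0 0 -5.9;1 0 0 0 0 0 -5.9;1 0 0 0 0 0 -5.9;1 0 0 0 0 0 -5.9;1 0 0 0 0 0 -5.9;1 0 0 0 0 0 0", force=30)

```text
t: 1.2
eef_pos: [0.2853, -0.6116, 0.231]
tool_rot: [-0.0, 0.706, 0.708, 0.0]
contact_force: [-1.2, -0.2, -0.3]
gripper_width: 1.001
```

move_arm(commands="1 2.5 2.1 0 0 0 0;1 2.5 2.1 0 0 0 0;1 2.5 2.1 0 0 0 0;1 2.5 2.1 0 0 0 0;1 2.5 2.1 0 0 0 0;1 2.5 2.1 0 0 0 0;1 2.5 2.1 0 0 0 0;1 2.5 2.1 0 0 0 0;1 2.5 2.1 0 0 0 0;1 2.5 2.1 0 0 0 0;1 0 0 0 0 0 0;1 0 0 0 0 0 0")

```text
t: 2.2
eef_pos: [0.4976, -0.3593, 0.2313]
tool_rot: [-0.0, 0.707, 0.707, 0.001]
contact_force: [-0.4, -2.0, -0.4]
gripper_width: 1.0
```

move_arm(commands="1 0.4 -0.1 2 0 0 0;1 0 0 2.5 0 0 0;1 0 0 2.5 0 0 0;1 0 0 2.5 0 0 0;1 0 0 2.5 0 0 0;1 0 0 2.5 0 0 0;1 0 0 2 0 0 0;1 0 0 1.5 0 0 0;1 0 0 1.0 0 0 0;1 0 0 0.5 0 0 0;1 0 0 0 0 0 0;1 0 0 0 0 0 0")

```text
t: 3.2
eef_pos: [0.495, -0.3586, 0.0369]
tool_rot: [0.0, 0.708, 0.706, -0.0]
contact_force: [0.4, 0.2, -0.0]
gripper_width: 0.999
```

```bash
python3 - <<'E'
from h import *
c=cam('top');d=cam('side');print(bot.get_obs()['contact_force'])
f=lambda i,y0,y1,x0,x1,s:cv2.resize(i[y0:y1,x0:x1,::-1],None,fx=s,fy=s,interpolation=cv2.INTER_CUBIC)
cv2.imwrite('pics/g1.png',np.hstack([f(c['img'],150,270,400,500,4),f(d['img'],220,340,290,390,4)]))
E
```

```text
[ 0.82793061 -1.06648834  0.74492361]
```

View pics/g1.png

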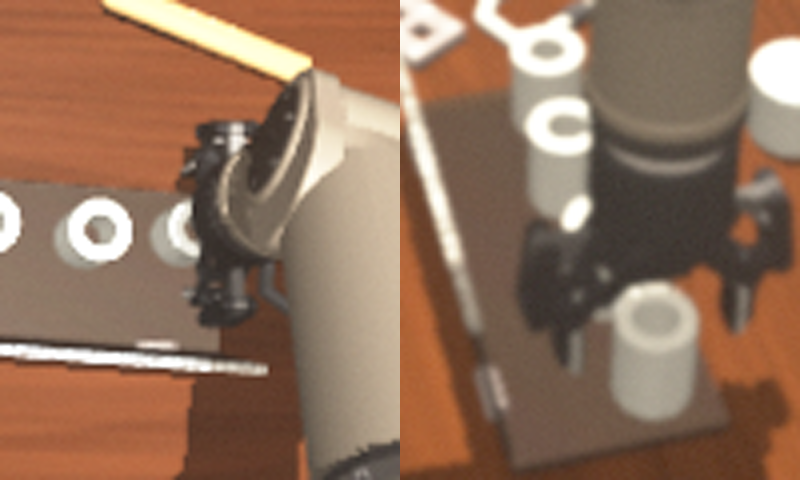

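move_arm(commands="0.4 0.2 0 0 0 0 0;0.4 0 0 0 0 0 0;0.4 0 0 0 0 0 0;0.4 0 0 0 0 0 0;0.4 0 0 0 0 0 0;0.4 0 0 0 0 0 0;0.4 0 0 0 0 0 0;0.4 0 0 0 0 0 0;0.4 0 0 0 0 0 0;0.4 0 0 0 0 0 0")

```text
t: 4.13
eef_pos: [0.4953, -0.3559, 0.037]
tool_rot: [0.0, 0.708, 0.707, 0.0]
contact_force: [-0.3, 0.9, 5.4]
gripper_width: 0.538
```

```bash
python3 - <<'E'
from h import *
for i in range(5): cam('top'); o=bot.get_obs(); print(o['eef_pos'],o['contact_force'],o['gripper_width'])
E
```

```text
[ 0.49533435 -0.35595824  0.03706174] [-1.16539465  0.99896407  6.49174972] 0.5365270190366093
[ 0.49533817 -0.35595865  0.03707233] [-1.15094512  1.32643861  6.45276427] 0.5383752789086863
[ 0.49532336 -0.35594386  0.03704742] [-1.56511935  1.51179381  6.50543089] 0.536923885020195
[ 0.49534297 -0.355966    0.03708157] [0.03558709 1.89522506 5.70764001] 0.5360537583990651
[ 0.49535091 -0.35592066  0.03707243] [-0.95071208  1.1261499   6.2995677 ] 0.5387223647213021
```

move_arm(commands="0.4 0 0 -0.5 0 0 0;0.4 0 0 -1 0 0 0;0.4 0 0 -2 0 0 0;0.4 0 0 -2.5 0 0 0;0.4 0 0 -2.5 0 0 0;0.4 0 0 -2.5 0 0 0;0.4 0 0 -2 0 0 0;0.4 0 0 -1 0 0 0;0.4 0 0 0 0 0 0")

```text
t: 5.13
eef_pos: [0.4962, -0.3568, 0.1793]
tool_rot: [0.002, 0.708, 0.707, 0.0]
contact_force: [0.0, 0.8, -1.0]
gripper_width: 0.536
```

move_arm(commands="0.4 2 0 0 0 0 0;0.4 3 -0.1 0 0 0 0;0.4 3 -0.1 0 0 0 0;0.4 3 -0.1 0 0 0 0;0.4 3 -0.1 0 0 0 0;0.4 3 -0.1 0 0 0 0;0.4 3 -0.1 0 0 0 0;0.4 3 -0.1 0 0 0 0;0.4 3 -0.1 0 0 0 0;0.4 3 -0.1 0 0 0 0;0.4 3 -0.1 0 0 0 0;0.4 3 -0.1 0 0 0 0")

```text
t: 6.13
eef_pos: [0.4831, -0.0047, 0.175]
tool_rot: [-0.001, 0.708, 0.707, -0.001]
contact_force: [-0.1, -0.4, -0.7]
gripper_width: 0.536
```

move_arm(commands="0.4 3 -0.1 0 0 0 0;0.4 3 -0.1 0 0 0 0;0.4 3 -0.1 0 0 0 0;0.4 2.6 -0.2 0 0 0 0;0.4 1 0 0 0 0 0;0.4 0 0 0 0 0 0;0.4 0 0 0 0 0 0;0.4 0 0 0 0 0 0")

```text
t: 6.8
eef_pos: [0.4793, 0.1182, 0.1755]
tool_rot: [-0.0, 0.708, 0.706, -0.001]
contact_force: [0.1, -0.3, -1.3]
gripper_width: 0.541
```

```bash
python3 - <<'E'
from h import *
c=cam('top');d=cam('side');print(bot.get_obs()['contact_force'],bot.get_obs()['eef_pos'])
f=lambda i,y0,y1,x0,x1,s:cv2.resize(i[y0:y1,x0:x1,::-1],None,fx=s,fy=s,interpolation=cv2.INTER_CUBIC)
cv2.imwrite('pics/g2.png',np.hstack([f(c['img'],140,260,190,340,2.6),cv2.resize(f(d['img'],120,320,200,350,1.56),(390,312))]))
E
```

```text
[ 0.682808    0.77825069 -1.09805953] [0.47955085 0.11819047 0.17587627]
```

View pics/g2.png

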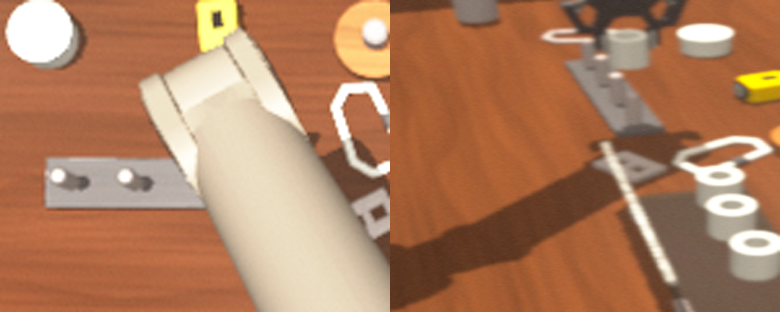

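move_arm(commands="0.4 0.2 0 1 0 0 0;0.4 0 0 1.5 0 0 0;0.4 0 0 1.5 0 0 0;0.4 0 0 1 0 0 0;0.4 0 0 0.7 0 0 0;0.4 0 0 0.2 0 0 0;0.4 0 0 0 0 0 0;0.4 0 0 0 0 0 0")

```text
t: 7.57
eef_pos: [0.4799, 0.1222, 0.1176]
tool_rot: [0.0, 0.708, 0.707, 0.0]
contact_force: [0.3, 0.6, -0.8]
gripper_width: 0.536
```

```bash
python3 - <<'E'
from h import *
d=cam('side');o=bot.get_obs();print(o['contact_force'],o['eef_pos'])
p=o['eef_pos'];print(proj(d,[[p[0],p[1],p[2]-.027],[p[0],p[1],p[2]+.033]]+[[.4785-.00145*k,.1201+.0759*k,z] for k in range(4) for z in(.078,.012)]))
f=lambda i,y0,y1,x0,x1,s:cv2.resize(i[y0:y1,x0:x1,::-1],None,fx=s,fy=s,interpolation=cv2.INTER_CUBIC)
cv2.imwrite('pics/g3.png',f(d['img'],125,225,260,320,6))
E
```

```text
[ 0.2331239   0.42893596 -1.12359768] [0.48002771 0.12231892 0.11784729]
[[291.94225011 175.97891531]
 [290.98355289 158.74227821]
 [291.82481046 180.02449635]
 [292.82978603 197.74202895]
 [285.64502145 167.3522238 ]
 [286.77255493 184.64986763]
 [280.00320831 155.77700346]
 [281.22598312 172.65113744]
 [274.83506635 145.16843174]
 [276.13120551 161.62100945]]
```

View pics/g3.png

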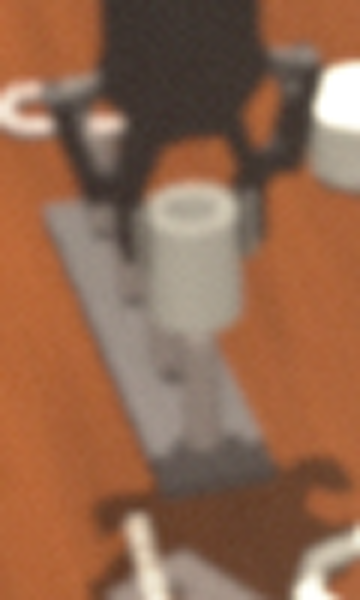

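move_arm(commands="0.4 -0.15 0.1 0 0 0 0;0.4 -0.1 0.1 0 0 0 0;0.4 0 0 0 0 0 0;0.4 0 0 0.5 0 0 0;0.4 0 0 0.5 0 0 0;0.4 0 0 0.5 0 0 0;0.4 0 0 0.5 0 0 0;0.4 0 0 0.5 0 0 0;0.4 0 0 0 0 0 0;0.4 0 0 0 0 0 0")

```text
t: 8.45
eef_pos: [0.4812, 0.1196, 0.0918]
tool_rot: [-0.0, 0.708, 0.707, -0.0]
contact_force: [0.0, -0.5, -1.1]
gripper_width: 0.536
```

```bash
python3 - <<'E'
from h import *
o=bot.get_obs();print(o['contact_force'],o['torque'],o['eef_pos'],o['gripper_width'])
E
```

```text
[ 0.01574963 -0.48007109 -1.05638559] [-0.00058678  0.03102586 -0.03931069] [0.48118974 0.11959685 0.09181007] 0.536291927272074
```

move_arm(commands="0.4 0 0 0.6 0 0 0;0.4 0 0 0.8 0 0 0;0.4 0 0 0.8 0 0 0;0.4 0 0 0.8 0 0 0;0.4 0 0 0.8 0 0 0;0.4 0 0 0.6 0 0 0;0.4 0 0 0.3 0 0 0;0.4 0 0 0.2 0 0 0;0.4 0 0 0.2 0 0 0;0.4 0 0 0.1 0 0 0;0.4 0 0 0 0 0 0;0.4 0 0 0 0 0 0")

```text
t: 9.45
eef_pos: [0.4817, 0.1197, 0.0405]
tool_rot: [0.0, 0.708, 0.707, 0.0]
contact_force: [0.5, -0.3, -0.6]
gripper_width: 0.534
```

move_arm(commands="0.4 0 0 0.1 0 0 0;0.4 0 0 0.1 0 0 0;0.4 0 0 0 0 0 0;0.4 0 0 0 0 0 0")

```text
t: 9.78
eef_pos: [0.4819, 0.1197, 0.039]
tool_rot: [0.0, 0.708, 0.707, 0.0]
contact_force: [-1.9, -0.2, 6.1]
gripper_width: 0.54
```

move_arm(commands="0.4 0 0 0.1 0 0 0;0.4 0 0 0 0 0 0;0.4 0 0 0 0 0 0")

```text
t: 10.03
eef_pos: [0.4819, 0.1197, 0.0389]
tool_rot: [0.001, 0.708, 0.707, 0.0]
contact_force: [-6.1, -2.6, 18.4]
gripper_width: 0.532
```

move_arm(commands="0.6 0 0 -0.1 0 0 0;0.7 0 0 0 0 0 0;0.9 0 0 0 0 0 0;1 0 0 0 0 0 0;1 0 0 -1 0 0 0;1 0 0 -2 0 0 0;1 0 0 -2 0 0 0;1 0 0 -3 0 0 0;1 0 0 -3 0 0 0;1 0 0 -2 0 0 0;1 0 0 -1 0 0 0;1 0 0 0 0 0 0")

```text
t: 11.03
eef_pos: [0.4829, 0.1201, 0.1807]
tool_rot: [0.001, 0.708, 0.707, 0.002]
contact_force: [-0.5, 0.8, -0.3]
gripper_width: 1.003
```

move_arm(commands="1 -2 0.1 0 0 0 0;1 -3 0.1 0 0 0 0;1 -3.5 0.1 0 0 0 0;1 -3.5 0.1 0 0 0 0;1 -3.5 0.1 0 0 0 0;1 -3.5 0.1 0 0 0 0;1 -3.5 0.1 0 0 0 0;1 -3.5 0.1 0 0 0 0;1 -3.5 0.1 0 0 0 0;1 -3.5 0.1 0 0 0 0;1 -3.5 0.1 0 0 0 0;1 -2.5 0.1 0 0 0 0")

```text
t: 12.03
eef_pos: [0.4912, -0.2738, 0.1763]
tool_rot: [-0.001, 0.709, 0.706, -0.001]
contact_force: [0.1, -0.4, -0.6]
gripper_width: 0.997
```

move_arm(commands="1 -1 0 0 0 0 0;1 0 0 0 0 0 0;1 0 0 0 0 0 0")

```text
t: 12.28
eef_pos: [0.4925, -0.2792, 0.177]
tool_rot: [-0.001, 0.708, 0.707, -0.0]
contact_force: [0.5, 0.0, 0.4]
gripper_width: 0.998
```

```bash
python3 - <<'E'
from h import *
c=cam('top');d=cam('side');print(bot.get_obs()['eef_pos'])
f=lambda i,y0,y1,x0,x1,s:cv2.resize(i[y0:y1,x0:x1,::-1],None,fx=s,fy=s,interpolation=cv2.INTER_CUBIC)
cv2.imwrite('pics/g4.png',cv2.resize(np.hstack([f(c['img'],130,260,195,515,2.4),]),None,fx=1,fy=1))
np.set_printoptions(precision=4,suppress=True)
for b in blobs(c['img'],(355,470,185,225),215,80,800): print(np.array(b),plane(c,b[:2],.07))
E
```

```text
[ 0.49308072 -0.27790622  0.17769996]
[372.907  200.8359  15.3031  15.4286] [ 0.5065 -0.1268  0.07  ]
[396.6585 204.9402  15.1413  15.7073] [ 0.4961 -0.1975  0.07  ]
[424.1356 207.0904  14.6243  15.1688] [ 0.4918 -0.2793  0.07  ]
```

View pics/g4.png

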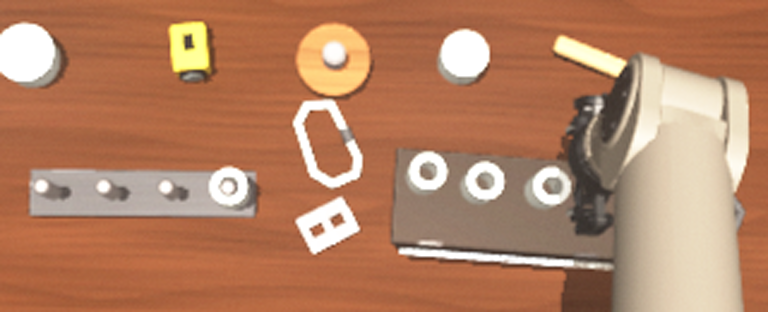

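move_arm(commands="1 -0.2 0.05 2 0 0 0;1 0 0 2.5 0 0 0;1 0 0 2.5 0 0 0;1 0 0 2.5 0 0 0;1 0 0 2 0 0 0;1 0 0 1.3 0 0 0;1 0 0 0.8 0 0 0;1 0 0 0.4 0 0 0;1 0 0 0 0 0 0;1 0 0 0 0 0 0;0.7 0 0 0 0 0 0;0.4 0 0 0 0 0 0")

```text
t: 13.38
eef_pos: [0.4942, -0.2828, 0.0394]
tool_rot: [0.001, 0.708, 0.707, 0.0]
contact_force: [0.3, -0.2, 0.2]
gripper_width: 0.749
```

move_arm(commands="0.4 0 0 0 0 0 0;0.4 0 0 0 0 0 0;0.4 0 0 0 0 0 0;0.4 0 0 0 0 0 0;0.4 0 0 0 0 0 0;0.4 0 0 0 0 0 0;0.4 0 0 0 0 0 0")

```text
t: 13.97
eef_pos: [0.4939, -0.2827, 0.0392]
tool_rot: [0.001, 0.708, 0.707, 0.0]
contact_force: [-1.5, 0.7, 5.2]
gripper_width: 0.532
```

move_arm(commands="0.4 0 0 -0.5 0 0 0;0.4 0 0 -1 0 0 0;0.4 0 0 -2 0 0 0;0.4 0 0 -2.5 0 0 0;0.4 0 0 -2.5 0 0 0;0.4 0 0 -2.5 0 0 0;0.4 0 0 -2 0 0 0;0.4 0 0 -1 0 0 0;0.4 0 0 0 0 0 0")

```text
t: 14.72
eef_pos: [0.4949, -0.2831, 0.1812]
tool_rot: [0.002, 0.708, 0.707, 0.001]
contact_force: [0.1, 1.0, -1.2]
gripper_width: 0.535
```

move_arm(commands="0.4 2 -0.04 0 0 0 0;0.4 3.3 -0.1 0 0 0 0;0.4 3.3 -0.1 0 0 0 0;0.4 3.3 -0.1 0 0 0 0;0.4 3.3 -0.1 0 0 0 0;0.4 3.3 -0.1 0 0 0 0;0.4 3.3 -0.1 0 0 0 0;0.4 3.3 -0.1 0 0 0 0;0.4 3.3 -0.1 0 0 0 0;0.4 3.3 -0.1 0 0 0 0;0.4 3.3 -0.1 0 0 0 0;0.4 3.3 -0.1 0 0 0 0")

```text
t: 15.72
eef_pos: [0.4814, 0.1018, 0.1771]
tool_rot: [-0.001, 0.708, 0.707, -0.001]
contact_force: [0.3, -0.2, -0.6]
gripper_width: 0.533
```

move_arm(commands="0.4 3.3 -0.1 0 0 0 0;0.4 3.3 -0.1 0 0 0 0;0.4 2 0 0 0 0 0;0.4 0.74 0 0 0 0 0;0.4 0 0 1 0 0 0;0.4 0 0 1.5 0 0 0;0.4 0 0 1.5 0 0 0;0.4 0 0 1.2 0 0 0;0.4 0 0 0.4 0 0 0;0.4 0 0 0 0 0 0;0.4 0 0 0 0 0 0;0.4 0 0 0 0 0 0")

```text
t: 16.72
eef_pos: [0.4812, 0.1939, 0.1229]
tool_rot: [0.0, 0.708, 0.706, 0.0]
contact_force: [0.3, 0.6, -0.9]
gripper_width: 0.53
```

move_arm(commands="0.4 0 -0.05 0.5 0 0 0;0.4 0 0 0.6 0 0 0;0.4 0 0 0.6 0 0 0;0.4 0 0 0.6 0 0 0;0.4 0 0 0.6 0 0 0;0.4 0 0 0.3 0 0 0;0.4 0 0 0 0 0 0;0.4 0 0 0 0 0 0")

```text
t: 17.38
eef_pos: [0.4801, 0.194, 0.09]
tool_rot: [-0.0, 0.708, 0.707, -0.0]
contact_force: [0.3, -0.5, -1.1]
gripper_width: 0.536
```

Fitted on. Down 4.9 cm more.

move_arm(commands="0.4 0 0 0.6 0 0 0;0.4 0 0 0.8 0 0 0;0.4 0 0 0.8 0 0 0;0.4 0 0 0.8 0 0 0;0.4 0 0 0.7 0 0 0;0.4 0 0 0.4 0 0 0;0.4 0 0 0.3 0 0 0;0.4 0 0 0.2 0 0 0;0.4 0 0 0.1 0 0 0;0.4 0 0 0.1 0 0 0;0.4 0 0 0 0 0 0;0.4 0 0 0 0 0 0")

```text
t: 18.38
eef_pos: [0.4804, 0.1941, 0.0425]
tool_rot: [0.0, 0.708, 0.707, 0.0]
contact_force: [0.1, 0.8, -1.5]
gripper_width: 0.53
```

move_arm(commands="0.4 0 0 0.1 0 0 0;0.4 0 0 0 0 0 0;0.4 0 0 0 0 0 0")

```text
t: 18.63
eef_pos: [0.4803, 0.194, 0.0414]
tool_rot: [0.0, 0.708, 0.707, 0.0]
contact_force: [-0.0, -0.0, -0.4]
gripper_width: 0.532
```

move_arm(commands="0.4 0 0 0.07 0 0 0;0.4 0 0 0 0 0 0;0.4 0 0 0 0 0 0")

```text
t: 18.88
eef_pos: [0.4803, 0.1941, 0.0412]
tool_rot: [0.0, 0.708, 0.707, 0.0]
contact_force: [-1.4, -0.7, 5.2]
gripper_width: 0.531
```

move_arm(commands="0.6 0 0 0 0 0 0;0.7 0 0 0 0 0 0;0.9 0 0 0 0 0 0;1 0 0 0 0 0 0;1 0 0 -1 0 0 0;1 0 0 -2 0 0 0;1 0 0 -2 0 0 0;1 0 0 -3 0 0 0;1 0 0 -3 0 0 0;1 0 0 -2 0 0 0;1 0 0 -1 0 0 0;1 0 0 0 0 0 0")

```text
t: 19.88
eef_pos: [0.4815, 0.1947, 0.1832]
tool_rot: [0.001, 0.708, 0.707, 0.002]
contact_force: [0.4, 0.5, -0.5]
gripper_width: 0.998
```

move_arm(commands="1 -2 0.1 0 0 0 0;1 -3 0.1 0 0 0 0;1 -3.5 0.1 0 0 0 0;1 -3.5 0.2 0 0 0 0;1 -3.5 0.2 0 0 0 0;1 -3.5 0.2 0 0 0 0;1 -3.5 0.2 0 0 0 0;1 -3.5 0.2 0 0 0 0;1 -3.5 0.2 0 0 0 0;1 -3.5 0.2 0 0 0 0;1 -3.5 0.1 0 0 0 0;1 -2.2 0 0 0 0 0")

```text
t: 20.88
eef_pos: [0.4962, -0.1971, 0.1788]
tool_rot: [-0.001, 0.709, 0.705, -0.001]
contact_force: [-0.0, 0.3, -0.9]
gripper_width: 1.004
```

move_arm(commands="1 0 0 1 0 0 0;1 0 0 2 0 0 0;1 0 0 2.5 0 0 0;1 0 0 2.5 0 0 0;1 0 0 2.5 0 0 0;1 0 0 1.5 0 0 0;1 0 0 1.2 0 0 0;1 0 0 0.8 0 0 0;1 0 0 0.3 0 0 0;1 0 0 0 0 0 0;0.7 0 0 0 0 0 0;0.4 0 0 0 0 0 0")

```text
t: 21.88
eef_pos: [0.4985, -0.1932, 0.0385]
tool_rot: [0.001, 0.708, 0.707, 0.0]
contact_force: [-0.2, 0.6, 0.1]
gripper_width: 0.746
```

move_arm(commands="0.4 0 0 0 0 0 0;0.4 0 0 0 0 0 0;0.4 0 0 0 0 0 0;0.4 0 0 0 0 0 0;0.4 0 0 0 0 0 0;0.4 0 0 0 0 0 0;0.4 0 0 0 0 0 0")

```text
t: 22.47
eef_pos: [0.4984, -0.1933, 0.0386]
tool_rot: [0.001, 0.708, 0.707, 0.0]
contact_force: [-1.3, 0.7, 6.6]
gripper_width: 0.519
```

move_arm(commands="0.4 0 0 -0.5 0 0 0;0.4 0 0 -1 0 0 0;0.4 0 0 -2 0 0 0;0.4 0 0 -2.5 0 0 0;0.4 0 0 -2.5 0 0 0;0.4 0 0 -2.5 0 0 0;0.4 0 0 -2 0 0 0;0.4 0 0 -1 0 0 0;0.4 0 0 0 0 0 0")

```text
t: 23.22
eef_pos: [0.4991, -0.1934, 0.1803]
tool_rot: [0.002, 0.708, 0.707, 0.001]
contact_force: [0.5, -1.3, -1.4]
gripper_width: 0.519
```

move_arm(commands="0.4 2 -0.04 0 0 0 0;0.4 3.3 -0.1 0 0 0 0;0.4 3.3 -0.1 0 0 0 0;0.4 3.3 -0.2 0 0 0 0;0.4 3.3 -0.2 0 0 0 0;0.4 3.3 -0.2 0 0 0 0;0.4 3.3 -0.2 0 0 0 0;0.4 3.3 -0.2 0 0 0 0;0.4 3.3 -0.2 0 0 0 0;0.4 3.3 -0.2 0 0 0 0;0.4 3.3 -0.1 0 0 0 0;0.4 3.3 -0.1 0 0 0 0")

```text
t: 24.22
eef_pos: [0.4786, 0.191, 0.1762]
tool_rot: [-0.0, 0.708, 0.707, -0.001]
contact_force: [0.5, -0.6, -0.5]
gripper_width: 0.521
```

move_arm(commands="0.4 3.3 -0.1 0 0 0 0;0.4 3.3 0 0 0 0 0;0.4 2 0 0 0 0 0;0.4 0.05 0 0 0 0 0;0.4 0 0 1 0 0 0;0.4 0 0 1.5 0 0 0;0.4 0 0 1.5 0 0 0;0.4 0 0 1.2 0 0 0;0.4 0 0 0.4 0 0 0;0.4 0 0 0 0 0 0;0.4 0 0 0 0 0 0;0.4 0 0 0 0 0 0")

```text
t: 25.22
eef_pos: [0.4794, 0.2766, 0.1222]
tool_rot: [0.0, 0.708, 0.707, 0.001]
contact_force: [-0.3, -0.5, -0.3]
gripper_width: 0.518
```

```bash
python3 - <<'E'
from h import *
d=cam('side');c=cam('top');o=bot.get_obs();print(o['contact_force'],o['eef_pos'])
f=lambda i,y0,y1,x0,x1,s:cv2.resize(i[y0:y1,x0:x1,::-1],None,fx=s,fy=s,interpolation=cv2.INTER_CUBIC)
cv2.imwrite('pics/g5.png',f(d['img'],115,205,250,330,6))
E
```

```text
[ 0.12617228  0.08331026 -0.79808206] [0.4794098  0.27678538 0.12240087]
```

View pics/g5.png

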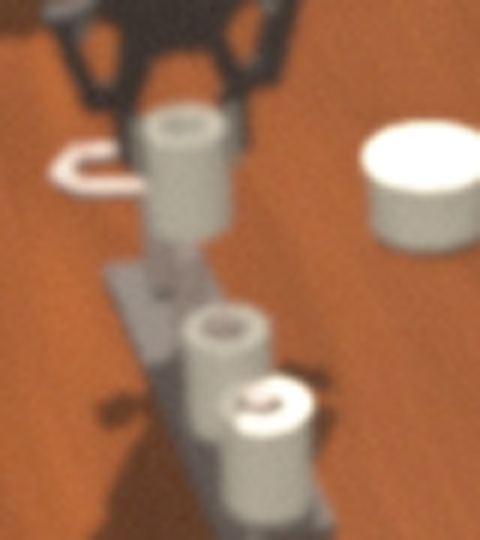

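move_arm(commands="0.4 -0.05 0 0.5 0 0 0;0.4 0 0 0.6 0 0 0;0.4 0 0 0.6 0 0 0;0.4 0 0 0.6 0 0 0;0.4 0 0 0.6 0 0 0;0.4 0 0 0.3 0 0 0;0.4 0 0 0 0 0 0;0.4 0 0 0 0 0 0")

```text
t: 25.98
eef_pos: [0.4788, 0.2761, 0.0893]
tool_rot: [-0.0, 0.708, 0.707, -0.0]
contact_force: [-0.4, 0.8, -0.6]
gripper_width: 0.52
```

move_arm(commands="0.4 0 0 0.6 0 0 0;0.4 0 0 0.8 0 0 0;0.4 0 0 0.8 0 0 0;0.4 0 0 0.8 0 0 0;0.4 0 0 0.7 0 0 0;0.4 0 0 0.4 0 0 0;0.4 0 0 0.3 0 0 0;0.4 0 0 0.2 0 0 0;0.4 0 0 0.1 0 0 0;0.4 0 0 0 0 0 0;0.4 0 0 0 0 0 0;0.4 0 0 0 0 0 0")

```text
t: 26.98
eef_pos: [0.4791, 0.2762, 0.0429]
tool_rot: [0.0, 0.708, 0.707, 0.0]
contact_force: [-0.2, 0.3, -1.2]
gripper_width: 0.519
```

move_arm(commands="0.4 0 0 0.1 0 0 0;0.4 0 0 0 0 0 0;0.4 0 0 0 0 0 0")

```text
t: 27.23
eef_pos: [0.479, 0.276, 0.0417]
tool_rot: [0.0, 0.708, 0.707, 0.0]
contact_force: [-0.1, -0.2, -0.9]
gripper_width: 0.519
```

move_arm(commands="0.4 0 0 0.06 0 0 0;0.4 0 0 0 0 0 0;0.4 0 0 0 0 0 0")

```text
t: 27.48
eef_pos: [0.4789, 0.276, 0.041]
tool_rot: [-0.0, 0.708, 0.707, -0.0]
contact_force: [-0.5, 0.6, -1.6]
gripper_width: 0.523
```

move_arm(commands="0.4 0 0 0.07 0 0 0;0.4 0 0 0 0 0 0;0.4 0 0 0 0 0 0")

```text
t: 27.73
eef_pos: [0.479, 0.2761, 0.0406]
tool_rot: [0.0, 0.708, 0.707, 0.0]
contact_force: [-1.2, -1.2, 3.7]
gripper_width: 0.519
```

move_arm(commands="0.6 0 0 0 0 0 0;0.7 0 0 0 0 0 0;0.9 0 0 0 0 0 0;1 0 0 0 0 0 0;1 0 0 -1 0 0 0;1 0 0 -2 0 0 0;1 0 0 -2 0 0 0;1 0 0 -3 0 0 0;1 0 0 -3 0 0 0;1 0 0 -2 0 0 0;1 0 0 -1 0 0 0;1 0 0 0 0 0 0")

```text
t: 28.73
eef_pos: [0.4801, 0.2769, 0.183]
tool_rot: [0.001, 0.708, 0.707, 0.002]
contact_force: [-0.0, 0.4, 0.1]
gripper_width: 0.997
```

move_arm(commands="1 -2 0.1 0 0 0 0;1 -3.3 0.2 0 0 0 0;1 -3.5 0.3 0 0 0 0;1 -3.5 0.3 0 0 0 0;1 -3.5 0.3 0 0 0 0;1 -3.5 0.3 0 0 0 0;1 -3.5 0.3 0 0 0 0;1 -3.5 0.3 0 0 0 0;1 -3.5 0.3 0 0 0 0;1 -3.5 0.3 0 0 0 0;1 -3.5 0.2 0 0 0 0;1 -3.5 0.05 0 0 0 0")

```text
t: 29.73
eef_pos: [0.5069, -0.1287, 0.1788]
tool_rot: [-0.001, 0.708, 0.707, -0.001]
contact_force: [0.6, 0.1, 0.1]
gripper_width: 1.001
```

move_arm(commands="1 0 0 1 0 0 0;1 0 0 2 0 0 0;1 0 0 2.5 0 0 0;1 0 0 2.5 0 0 0;1 0 0 2.5 0 0 0;1 0 0 1.5 0 0 0;1 0 0 1.2 0 0 0;1 0 0 0.8 0 0 0;1 0 0 0.3 0 0 0;1 0 0 0 0 0 0;0.7 0 0 0 0 0 0;0.4 0 0 0 0 0 0")

```text
t: 30.73
eef_pos: [0.5086, -0.1271, 0.0382]
tool_rot: [0.001, 0.708, 0.707, 0.0]
contact_force: [0.4, 0.2, -0.3]
gripper_width: 0.743
```

move_arm(commands="0.4 0 0 0 0 0 0;0.4 0 0 0 0 0 0;0.4 0 0 0 0 0 0;0.4 0 0 0 0 0 0;0.4 0 0 0 0 0 0;0.4 0 0 0 0 0 0;0.4 0 0 0 0 0 0")

```text
t: 31.32
eef_pos: [0.5085, -0.1272, 0.0383]
tool_rot: [0.001, 0.708, 0.707, 0.0]
contact_force: [-0.6, -0.4, 5.7]
gripper_width: 0.534
```

move_arm(commands="0.4 0 0 -0.5 0 0 0;0.4 0 0 -1 0 0 0;0.4 0 0 -2 0 0 0;0.4 0 0 -2.5 0 0 0;0.4 0 0 -2.5 0 0 0;0.4 0 0 -2.5 0 0 0;0.4 0 0 -2 0 0 0;0.4 0 0 -1 0 0 0;0.4 0 0 0 0 0 0")

```text
t: 32.07
eef_pos: [0.5093, -0.1273, 0.1801]
tool_rot: [0.002, 0.708, 0.707, 0.001]
contact_force: [-0.3, 0.7, -2.0]
gripper_width: 0.533
```

move_arm(commands="0.4 2 -0.1 0 0 0 0;0.4 3.3 -0.2 0 0 0 0;0.4 3.3 -0.2 0 0 0 0;0.4 3.3 -0.2 0 0 0 0;0.4 3.3 -0.3 0 0 0 0;0.4 3.3 -0.3 0 0 0 0;0.4 3.3 -0.3 0 0 0 0;0.4 3.3 -0.3 0 0 0 0;0.4 3.3 -0.3 0 0 0 0;0.4 3.3 -0.3 0 0 0 0;0.4 3.3 -0.2 0 0 0 0;0.4 3.3 -0.2 0 0 0 0")

```text
t: 33.07
eef_pos: [0.4782, 0.257, 0.1758]
tool_rot: [-0.0, 0.708, 0.707, -0.001]
contact_force: [0.5, 1.0, -1.1]
gripper_width: 0.533
```

move_arm(commands="0.4 3.3 -0.2 0 0 0 0;0.4 3.3 0 0 0 0 0;0.4 2 0 0 0 0 0;0.4 0.56 0 0 0 0 0;0.4 0 0 1 0 0 0;0.4 0 0 1.5 0 0 0;0.4 0 0 1.5 0 0 0;0.4 0 0 1.2 0 0 0;0.4 0 0 0.4 0 0 0;0.4 0 0 0 0 0 0;0.4 0 0 0 0 0 0;0.4 0 0 0 0 0 0")

```text
t: 34.07
eef_pos: [0.478, 0.3477, 0.122]
tool_rot: [0.0, 0.708, 0.706, 0.001]
contact_force: [-0.3, -0.1, -1.1]
gripper_width: 0.533
```

move_arm(commands="0.4 0 0 0.5 0 0 0;0.4 0 0 0.6 0 0 0;0.4 0 0 0.6 0 0 0;0.4 0 0 0.6 0 0 0;0.4 0 0 0.6 0 0 0;0.4 0 0 0.3 0 0 0;0.4 0 0 0 0 0 0;0.4 0 0 0 0 0 0")

```text
t: 34.73
eef_pos: [0.4774, 0.3476, 0.089]
tool_rot: [-0.0, 0.707, 0.707, -0.0]
contact_force: [0.9, 0.4, -1.0]
gripper_width: 0.528
```

move_arm(commands="0.4 0 0 0.6 0 0 0;0.4 0 0 0.8 0 0 0;0.4 0 0 0.8 0 0 0;0.4 0 0 0.8 0 0 0;0.4 0 0 0.7 0 0 0;0.4 0 0 0.4 0 0 0;0.4 0 0 0.3 0 0 0;0.4 0 0 0.2 0 0 0;0.4 0 0 0.1 0 0 0;0.4 0 0 0 0 0 0;0.4 0 0 0 0 0 0;0.4 0 0 0 0 0 0")

```text
t: 35.73
eef_pos: [0.4777, 0.3478, 0.0426]
tool_rot: [0.0, 0.708, 0.707, 0.0]
contact_force: [1.0, 0.3, -1.5]
gripper_width: 0.538
```

move_arm(commands="0.4 0 0 0.15 0 0 0;0.4 0 0 0 0 0 0;0.4 0 0 0 0 0 0")

```text
t: 35.98
eef_pos: [0.4775, 0.3476, 0.0408]
tool_rot: [0.0, 0.708, 0.707, -0.0]
contact_force: [0.2, 0.1, -0.5]
gripper_width: 0.53
```

move_arm(commands="0.4 0 0 0.07 0 0 0;0.4 0 0 0 0 0 0;0.4 0 0 0 0 0 0")

```text
t: 36.23
eef_pos: [0.4776, 0.3477, 0.0404]
tool_rot: [0.0, 0.708, 0.707, 0.0]
contact_force: [0.6, -1.0, 2.7]
gripper_width: 0.53
```

move_arm(commands="0.6 0 0 0 0 0 0;0.7 0 0 0 0 0 0;0.9 0 0 0 0 0 0;1 0 0 0 0 0 0;1 0 0 -1 0 0 0;1 0 0 -2 0 0 0;1 0 0 -3 0 0 0;1 0 0 -3 0 0 0;1 0 0 -3 0 0 0;1 0 0 -3 0 0 0;1 0 0 -1.5 0 0 0;1 0 0 0 0 0 0")

```text
t: 37.23
eef_pos: [0.4791, 0.3495, 0.2102]
tool_rot: [0.001, 0.708, 0.707, 0.004]
contact_force: [0.3, -0.1, 0.4]
gripper_width: 1.005
```

move_arm(commands="0 -2 0 0 0 0 0;0 -3.5 0 0 0 0 0;0 -3.5 0 0 0 0 0;0 -3.5 0 0 0 0 0;0 -3.5 0 0 0 0 0;0 -3.5 0 0 0 0 0;0 -3.5 0 0 0 0 0;0 -3.5 0 0 0 0 0;0 -3.5 0 0 0 0 0;0 -3.5 0 0 0 0 0;0 -3.5 0 0 0 0 0;0 -3.5 0 0 0 0 0")

```text
t: 38.23
eef_pos: [0.4761, -0.0591, 0.2048]
tool_rot: [-0.0, 0.708, 0.707, -0.0]
contact_force: [2.0, 0.7, 0.4]
gripper_width: 0.004
```

move_arm(commands="0 -3.5 0 0 0 0 0;0 -3.5 0 0 0 0 0;0 -3.5 0 0 0 0 0;0 -3.5 0 0 0 0 0;0 -3.3 0 0 0 0 0;0 -1 0 0 0 0 0;0 0 0 0 0 0 6;0 0 0 0 0 0 6;0 0 0 0 0 0 6;0 0 0 0 0 0 6;0 0 0 0 0 0 6;0 0 0 0 0 0 6")

```text
t: 39.23
eef_pos: [0.4764, -0.2396, 0.2046]
tool_rot: [-0.001, 0.892, 0.451, -0.0]
contact_force: [-0.4, -0.9, 0.2]
gripper_width: -0.0
```

move_arm(commands="0 0 0 0 0 0 6;0 0 0 0 0 0 6;0 0 0 0 0 0 6;0 0 0 0 0 0 6;0 0 0 0 0 0 6;0 0 0 0 0 0 6;0 0 0 0 0 0 6;0 0 0 0 0 0 6;0 0 0 0 0 0 6;0 0 0 0 0 0 0;0 0 0 0 0 0 0")

```text
t: 40.15
eef_pos: [0.4765, -0.2397, 0.2048]
tool_rot: [-0.0, 1.0, 0.001, -0.0]
contact_force: [0.6, -0.3, -0.5]
gripper_width: 0.002
```

```bash
python3 - <<'E'
from h import *
d=cam('side');c=cam('top');o=bot.get_obs();print(o['contact_force'],o['eef_pos'],o['tool_rot'])
np.set_printoptions(precision=4,suppress=True)
for b in blobs(c['img'],(200,310,190,230),215,50,800): print(np.array(b),plane(c,b[:2],.072))
cv2.imwrite('pics/s6.png',d['img'][:,:,::-1])
E
```

```text
[-0.41039189 -0.08361582 -0.62289009] [ 0.47660948 -0.24000354  0.2048903 ] [-1.42695361e-04  9.99999515e-01  9.53623236e-04 -2.01438885e-04]
[212.4987 206.5194  15.2996  15.9327] [0.4764 0.3467 0.072 ]
[238.3029 206.7652  15.5075  16.0228] [0.4778 0.2709 0.072 ]
[263.9239 206.9671  15.3104  16.0405] [0.4792 0.1954 0.072 ]
[289.7022 207.2086  15.3323  15.9711] [0.4805 0.1194 0.072 ]
```

View pics/s6.png

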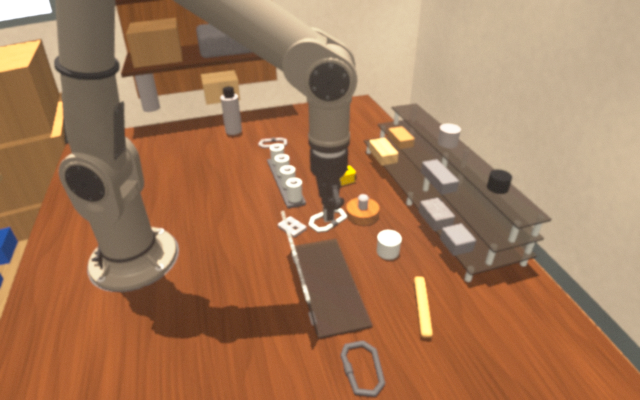

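move_arm(commands="0 -1 0 0 0 0 0;0 -2 0 0 0 0 0;0 -2.5 0 0 0 0 0;0 -2.5 0 0 0 0 0;0 -2.5 0 0 0 0 0;0 -1.7 0 0 0 0 0;0 0 0 0 0 0 0;0 0 0 0 0 0 0;0 0 0 0 0 0 0")

```text
t: 41.0
eef_pos: [0.3553, -0.2403, 0.2054]
tool_rot: [0.0, 1.0, -0.0, 0.001]
contact_force: [-0.4, -1.0, -1.2]
gripper_width: 0.002
```

move_arm(commands="0 0 0 1 0 0 0;0 0 0 2 0 0 0;0 0 0 2 0 0 0;0 0 0 2 0 0 0;0 0 0 1.5 0 0 0;0 0 0 0.8 0 0 0;0 0 0 0 0 0 0;0 0 0 0 0 0 0")

```text
t: 41.67
eef_pos: [0.3551, -0.2401, 0.1118]
tool_rot: [-0.0, 1.0, -0.0, -0.0]
contact_force: [0.5, 0.1, -0.0]
gripper_width: -0.003
```

move_arm(commands="0 1 0 0 0 0 0;0 1 0 0 0 0 0;0 1 0 0 0 0 0;0 0.8 0 0 0 0 0;0 0.8 0 0 0 0 0;0 0.9 0 0 0 0 0;0 0.9 0 0 0 0 0;0 0 0 0 0 0 0")

```text
t: 42.33
eef_pos: [0.4209, -0.24, 0.1121]
tool_rot: [-0.0, 1.0, -0.0, 0.001]
contact_force: [-0.4, 0.2, -0.2]
gripper_width: -0.003
```

move_arm(commands="0 0.8 0 0.1 0 0 0;0 0.8 0 0.2 0 0 0;0 0.8 0 0.3 0 0 0;0 0.9 0 0.5 0 0 0;0 0.7 0 0.5 0 0 0;0 0.7 0 0.5 0 0 0;0 0.7 0 0.6 0 0 0;0 0.6 0 0.6 0 0 0;0 0 0 0 0 0 0")

```text
t: 43.08
eef_pos: [0.4798, -0.2397, 0.0778]
tool_rot: [-0.0, 1.0, -0.0, -0.0]
contact_force: [1.0, 0.1, -0.5]
gripper_width: -0.0
```

```bash
python3 - <<'E'
from h import *
d=cam('side')
cv2.imwrite('pics/s7.png',cv2.resize(d['img'][190:350,260:420,::-1],None,fx=3,fy=3,interpolation=2))
E
```

```text
(no output)
```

View pics/s7.png

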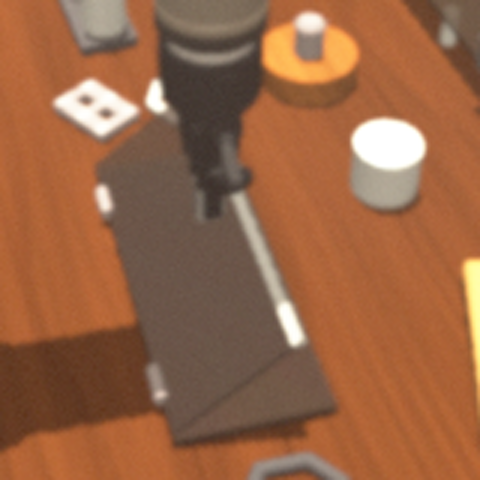

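move_arm(commands="0 0.5 0 0.6 0 0 0;0 0.4 0 0.7 0 0 0;0 0.4 0 0.7 0 0 0;0 0.3 0 0.7 0 0 0;0 0.3 0 0.7 0 0 0;0 0.2 0 0.6 0 0 0;0 0.2 0 0.6 0 0 0;0 0.1 0 0.6 0 0 0;0 0 0 0.2 0 0 0;0 0 0 0 0 0 0;0 0 0 0 0 0 0")

```text
t: 44.05
eef_pos: [0.5025, -0.2401, 0.0249]
tool_rot: [-0.0, 1.0, -0.001, -0.0]
contact_force: [-0.0, -0.5, 0.2]
gripper_width: -0.0
```

move_arm(commands="0 0 0 0.3 0 0 0;0 0 0 0.3 0 0 0;0 0 0 0 0 0 0;0 0 0 0 0 0 0")

```text
t: 44.38
eef_pos: [0.5026, -0.2403, 0.019]
tool_rot: [-0.0, 1.0, -0.001, -0.0]
contact_force: [-0.1, -0.1, 0.9]
gripper_width: -0.003
```

move_arm(commands="0 0 0 0.1 0 0 0;0 0 0 0 0 0 0;0 0 0 0 0 0 0")

```text
t: 44.63
eef_pos: [0.5027, -0.2404, 0.0181]
tool_rot: [0.0, 1.0, -0.001, -0.0]
contact_force: [0.1, 0.1, 0.9]
gripper_width: -0.004
```

move_arm(commands="0 0 0 0.1 0 0 0;0 0 0 0 0 0 0;0 0 0 0 0 0 0")

```text
t: 44.88
eef_pos: [0.5027, -0.2404, 0.0171]
tool_rot: [-0.0, 1.0, -0.001, -0.0]
contact_force: [0.1, -0.4, 0.7]
gripper_width: 0.003
```

move_arm(commands="0 0 0 0.1 0 0 0;0 0 0 0 0 0 0;0 0 0 0 0 0 0")

```text
t: 45.13
eef_pos: [0.5028, -0.2405, 0.0162]
tool_rot: [0.0, 1.0, -0.001, 0.0]
contact_force: [-0.1, -0.5, 1.7]
gripper_width: 0.001
```

move_arm(commands="0 0 0 0.05 0 0 0;0 0 0 0 0 0 0;0 0 0 0 0 0 0")

```text
t: 45.38
eef_pos: [0.5028, -0.2405, 0.0161]
tool_rot: [0.0, 1.0, -0.001, 0.0]
contact_force: [-2.5, -0.6, 6.6]
gripper_width: 0.002
```

move_arm(commands="0 0 0 0.05 0 0 0;0 0 0 0 0 0 0;0 0 0 0 0 0 0")

```text
t: 45.63
eef_pos: [0.5028, -0.2405, 0.016]
tool_rot: [0.0, 1.0, -0.001, 0.0]
contact_force: [-2.9, 0.4, 10.3]
gripper_width: 0.002
```

move_arm(commands="0 0 0 -1 0 0 0;0 0 0 -2 0 0 0;0 0 0 -3 0 0 0;0 0 0 -3 0 0 0;0 0 0 -3 0 0 0;0 0 0 -3 0 0 0;0.5 0 0 -2 0 0 0;1 0 0 -1 0 0 0;1 0 0 0 0 0 0;1 0 0 0 0 0 0;1 0 0 0 0 0 0")

```text
t: 46.55
eef_pos: [0.5017, -0.24, 0.1934]
tool_rot: [-0.0, 1.0, -0.001, -0.001]
contact_force: [-0.9, 0.5, 0.1]
gripper_width: 0.709
```

```bash
python3 - <<'E'
from h import *
np.set_printoptions(precision=4,suppress=True)
c=cam('top');d=cam('side')
for b in blobs(c['img'],(350,460,120,185),235,120,800): print('cup',np.array(b),plane(c,b[:2],.051))
f=lambda i,y0,y1,x0,x1,s:cv2.resize(i[y0:y1,x0:x1,::-1],None,fx=s,fy=s,interpolation=cv2.INTER_CUBIC)
cv2.imwrite('pics/t8.png',np.vstack([f(c['img'],130,250,240,480,2.5),f(d['img'],190,310,260,500,2.5)]))
hsv=cv2.cvtColor(c['img'],cv2.COLOR_RGB2HSV)
m=((hsv[:,:,1]>150)&(hsv[:,:,0]>24)&(hsv[:,:,0]<36)&(hsv[:,:,2]>90)).astype(np.uint8); m[:, :255]=0;m[:,300:]=0;m[:130]=0;m[175:]=0
m=cv2.morphologyEx(m,cv2.MORPH_CLOSE,np.ones((5,5)))
k=max(cv2.findContours(m,0,1)[0],key=cv2.contourArea); r=cv2.minAreaRect(k);print('lamp',r,plane(c,r[0],.042),[plane(c,p,.042)[:2] for p in cv2.boxPoints(r)])
E
```

```text
cup [388.3199 151.9523  18.665   19.285 ] [ 0.6621 -0.1749  0.051 ]
lamp ((273.0, 146.0), (12.0, 14.0), 90.0) [0.6732 0.1804 0.042 ] [array([0.6916, 0.2029]), array([0.6929, 0.1596]), array([0.6548, 0.1581]), array([0.6535, 0.2011])]
```

View pics/t8.png

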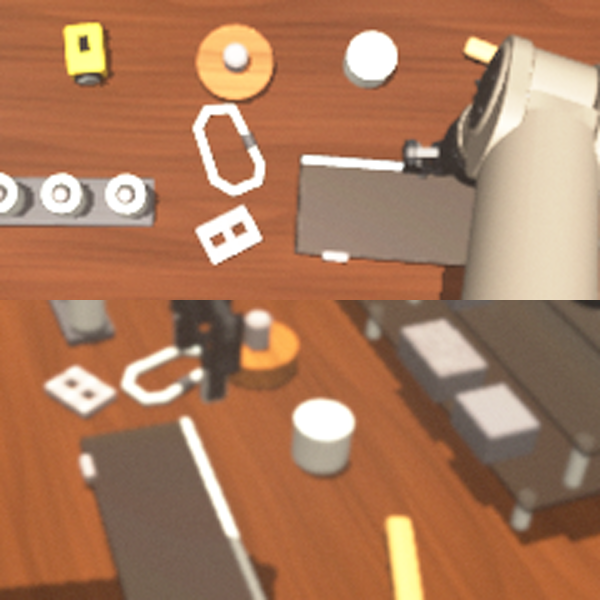

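move_arm(commands="1 1 -0.4 0 0 0 0;1 2 -0.8 0 0 0 0;1 2.5 -1 0 0 0 0;1 2.5 -1 0 0 0 0;1 2.5 -1 0 0 0 0;1 2.5 -1 0 0 0 0;1 2 -0.8 0 0 0 0;1 1.2 -0.45 0 0 0 0;1 0 0 0 0 0 0;1 0 0 0 0 0 0;1 0 0 0 0 0 0;1 0 0 0 0 0 0")

```text
t: 47.65
eef_pos: [0.6639, -0.177, 0.1948]
tool_rot: [0.0, 1.0, -0.001, -0.001]
contact_force: [-0.0, 0.3, 0.6]
gripper_width: 1.005
```

```bash
python3 - <<'E'
from h import *
np.set_printoptions(precision=4,suppress=True)
c=cam('top');d=cam('side');print(bot.get_obs()['eef_pos'])
for n,b in(('t',(350,460,120,185)),): 
  for q in blobs(c['img'],b,235,80,800): print(n,np.array(q),plane(c,q[:2],.051))
for q in blobs(d['img'],(360,420,215,270),215,80,1500): print('s',np.array(q),plane(d,q[:2],.051))
E
```

```text
[ 0.6641 -0.177   0.1952]
```

move_arm(commands="1 0 -0.15 1 0 0 0;1 0 0 2 0 0 0;1 0 0 2.5 0 0 0;1 0 0 2.5 0 0 0;1 0 0 2.5 0 0 0;1 0 0 2.5 0 0 0;1 0 0 2 0 0 0;1 0 0 1.3 0 0 0;1 0 0 0.8 0 0 0;1 0 0 0.5 0 0 0;1 0 0 0 0 0 0;1 0 0 0 0 0 0")

```text
t: 48.75
eef_pos: [0.6655, -0.1748, 0.02]
tool_rot: [0.0, 1.0, -0.001, 0.001]
contact_force: [0.6, 0.1, 0.1]
gripper_width: 0.997
```

```bash
python3 - <<'E'
from h import *
d=cam('side');o=bot.get_obs();print(o['contact_force'],o['eef_pos'])
cv2.imwrite('pics/s9.png',cv2.resize(d['img'][180:280,320:460,::-1],None,fx=4,fy=4,interpolation=2))
E
```

```text
[-0.36859808 -0.49707683 -0.16972647] [ 0.6657705  -0.17482788  0.02036447]
```

View pics/s9.png

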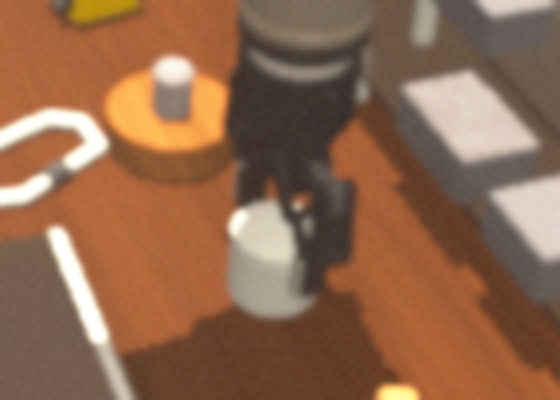

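```bash
python3 - <<'E'
from h import *
d=cam('side')
for P in[(.6658,-.2225,.03),(.6658,-.1748,.056),(.664,-.1755,.056),(.6658,-.2049,.028),(.664,-.2055,.028)]: print(P,(proj(d,P)[0]-[320,180])*4)
E
```

```text
(0.6658, -0.2225, 0.03) [304.59117527 297.94266953]
(0.6658, -0.1748, 0.056) [277.37528661 220.20238121]
(0.664, -0.1755, 0.056) [275.28389436 221.43429883]
(0.6658, -0.2049, 0.028) [292.70313153 282.14491085]
(0.664, -0.2055, 0.028) [290.54842927 283.33650031]
```

move_arm(commands="0.5 0 0 0 0 0 0;0.5 0 0 0 0 0 0;0.5 0 0 0 0 0 0;0.5 0 0 0 0 0 0;0.5 0 0 0 0 0 0;0.5 0 0 0 0 0 0;0.5 0 0 0 0 0 0;0.5 0 0 0 0 0 0", force=40)

```text
t: 49.52
eef_pos: [0.6655, -0.175, 0.0205]
tool_rot: [0.0, 1.0, -0.001, 0.001]
contact_force: [-1.4, -0.2, 5.7]
gripper_width: 0.69
```

move_arm(commands="0.5 0 0 -0.5 0 0 0;0.5 0 0 -1 0 0 0;0.5 0 0 -2 0 0 0;0.5 0 0 -2.5 0 0 0;0.5 0 0 -2.5 0 0 0;0.5 0 0 -1.5 0 0 0;0.5 0 0 -0.5 0 0 0;0.5 0 0 0 0 0 0;0.5 0 0 0 0 0 0")

```text
t: 50.27
eef_pos: [0.6642, -0.1745, 0.1235]
tool_rot: [-0.0, 1.0, -0.001, -0.0]
contact_force: [-0.2, -1.1, -2.6]
gripper_width: 0.695
```

move_arm(commands="0.5 0 -1 0 0 0 0;0.5 -0.1 -2 0 0 0 0;0.5 -0.1 -2.5 0 0 0 0;0.5 -0.1 -2.5 0 0 0 0;0.5 -0.1 -2.5 0 0 0 0;0.5 -0.1 -2.5 0 0 0 0;0.5 -0.1 -2 0 0 0 0;0.5 -0.1 -1.3 0 0 0 0;0.5 0 -0.5 0 0 0 0;0.5 0 0 0 0 0 0;0.5 0 0 0 0 0 0;0.5 0 0 0 0 0 0")

```text
t: 51.27
eef_pos: [0.658, -0.009, 0.1238]
tool_rot: [0.001, 1.0, -0.002, -0.0]
contact_force: [-0.2, -0.4, -2.5]
gripper_width: 0.692
```

move_arm(commands="0.5 0 0 0.5 0 0 0;0.5 0 0 0.5 0 0 0;0.5 0 0 0.5 0 0 0;0.5 0 0 0.5 0 0 0;0.5 0 0 0 0 0 0;0.5 0 0 0 0 0 0")

```text
t: 51.77
eef_pos: [0.6577, -0.0067, 0.1034]
tool_rot: [0.0, 1.0, -0.001, -0.001]
contact_force: [-0.9, 0.1, -1.9]
gripper_width: 0.693
```

```bash
python3 - <<'E'
from h import *
d=cam('side');o=bot.get_obs();print(o['contact_force'],o['eef_pos'])
cv2.imwrite('pics/s10.png',cv2.resize(d['img'][160:240,320:420,::-1],None,fx=6,fy=6,interpolation=2))
print((proj(d,[[.657,-.007,.068],[.657,-.007,.03],[.657,-.007,o['eef_pos'][2]-.0205]])-[320,160])*6)
E
```

```text
[ 0.44542132 -1.00978152 -2.50806997] [ 0.65798308 -0.00664169  0.10389228]
[[256.17039226 215.04793072]
 [252.19789524 278.00131248]
 [257.80984538 188.88687956]]
```

View pics/s10.png

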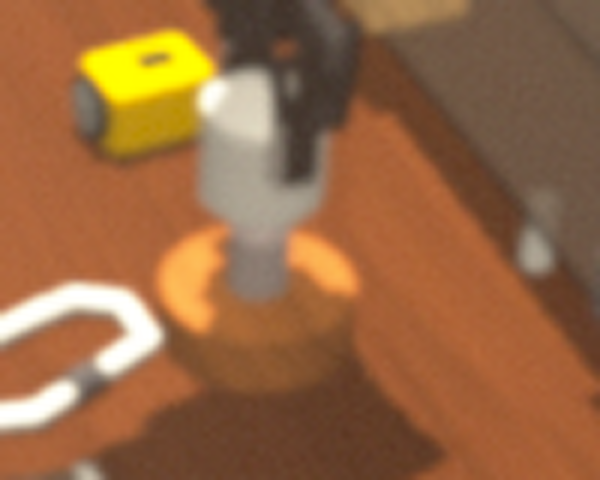

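move_arm(commands="0.5 0 0 0.5 0 0 0;0.5 0 0 0.5 0 0 0;0.5 0 0 0.5 0 0 0;0.5 0 0 0.5 0 0 0;0.5 0 0 0.5 0 0 0;0.5 0 0 0.3 0 0 0;0.5 0 0 0 0 0 0;0.5 0 0 0 0 0 0")

```text
t: 52.48
eef_pos: [0.6579, -0.0066, 0.0758]
tool_rot: [0.0, 1.0, -0.001, -0.0]
contact_force: [0.9, 0.2, -2.2]
gripper_width: 0.695
```

move_arm(commands="0.5 0 0 0.4 0 0 0;0.5 0 0 0.5 0 0 0;0.5 0 0 0.5 0 0 0;0.5 0 0 0.4 0 0 0;0.5 0 0 0.3 0 0 0;0.5 0 0 0.2 0 0 0;0.5 0 0 0.1 0 0 0;0.5 0 0 0 0 0 0;0.5 0 0 0 0 0 0")

```text
t: 53.23
eef_pos: [0.6582, -0.0066, 0.0522]
tool_rot: [0.0, 1.0, -0.001, 0.0]
contact_force: [0.3, -0.4, -3.2]
gripper_width: 0.691
```

move_arm(commands="0.5 0 0 0.1 0 0 0;0.5 0 0 0 0 0 0;0.5 0 0 0 0 0 0")

```text
t: 53.48
eef_pos: [0.6581, -0.0066, 0.0512]
tool_rot: [0.0, 1.0, -0.001, 0.0]
contact_force: [-0.7, -0.6, -3.0]
gripper_width: 0.693
```

move_arm(commands="0.5 0 0 0.06 0 0 0;0.5 0 0 0 0 0 0;0.5 0 0 0 0 0 0")

```text
t: 53.73
eef_pos: [0.6582, -0.0066, 0.0506]
tool_rot: [-0.0, 1.0, -0.001, 0.0]
contact_force: [0.0, 0.1, -1.5]
gripper_width: 0.691
```

move_arm(commands="0.5 0 0 0.06 0 0 0;0.5 0 0 0 0 0 0;0.7 0 0 0 0 0 0;0.85 0 0 0 0 0 0;1 0 0 0 0 0 0;1 0 0 0 0 0 0;1 0 0 -1 0 0 0;1 0 0 -2 0 0 0;1 0 0 -3 0 0 0;1 0 0 -3 0 0 0;1 0 0 -3 0 0 0;1 0 0 -2 0 0 0")

```text
t: 54.73
eef_pos: [0.6592, -0.0066, 0.194]
tool_rot: [-0.0, 1.0, -0.001, 0.002]
contact_force: [1.1, -0.5, -0.5]
gripper_width: 1.003
```

move_arm(commands="1 0 -1 -1 0 0 0;1 0 -2.5 0 0 0 0;1 0 -3 0 0 0 0;1 0 -3 0 0 0 0;1 0 -3 0 0 0 0;1 0 -3 0 0 0 0;1 0 -2 0 0 0 0;1 0.7 -1 0 0 0 0;1 0 0 0 0 0 -6;1 0 0 0 0 0 0;1 0 0 0 0 0 0;1 0 0 0 0 0 0")

```text
t: 55.73
eef_pos: [0.6655, 0.1769, 0.1996]
tool_rot: [0.0, 0.999, 0.05, -0.0]
contact_force: [0.1, -0.2, 0.2]
gripper_width: 1.002
```

```bash
python3 - <<'E'
from h import *
np.set_printoptions(precision=4,suppress=True)
c=cam('top');d=cam('side');print(bot.get_obs()['eef_pos'])
for q in blobs(c['img'],(310,365,125,180),235,80,1500): print('cup',np.array(q),plane(c,q[:2],.081))
hsv=cv2.cvtColor(d['img'],cv2.COLOR_RGB2HSV)
f=lambda i,y0,y1,x0,x1,s:cv2.resize(i[y0:y1,x0:x1,::-1],None,fx=s,fy=s,interpolation=cv2.INTER_CUBIC)
cv2.imwrite('pics/t11.png',np.hstack([f(c['img'],125,225,240,370,3),f(d['img'],150,250,300,430,3)]))
E
```

```text
[0.6655 0.1772 0.1998]
cup [333.3407 150.0895  19.2994  19.7285] [ 0.6553 -0.0053  0.081 ]
```

View pics/t11.png

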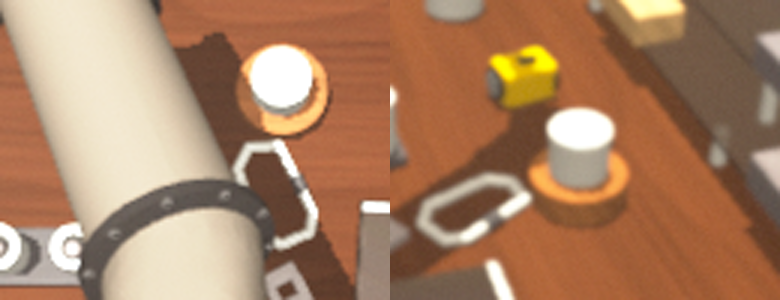

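```bash
python3 - <<'E'
from h import *
np.set_printoptions(precision=4,suppress=True)
d=cam('side');c=cam('top')
def top(img,box,thr):
    x0,x1,y0,y1=box;s=6
    g=cv2.resize(img[y0:y1,x0:x1],None,fx=s,fy=s,interpolation=2).astype(int)
    m=((g[:,:,0]-g[:,:,2]>110)&(g[:,:,1]>thr)).astype(np.uint8)
    k=cv2.convexHull(max(cv2.findContours(m,0,1)[0],key=cv2.contourArea))
    M=cv2.moments(k);p=cv2.approxPolyDP(k,6,True)[:,0]
    tr=lambda q:(np.array(q)+.5)/s-.5+[x0,y0]
    return tr((M['m10']/M['m00'],M['m01']/M['m00'])),tr(p)
A=top(cv2.imread('pics/top0.png')[:,:,::-1],(258,290,132,170),205)
for t in(205,225):
    B=top(d['img'],(325,362,155,195),t); print('side',t,B[0],plane(d,B[0],.042),'tri',tri(c,A[0],d,B[0])); print([plane(d,p,.042)[:2] for p in B[1]])
print('top',A[0],plane(c,A[0],.042),[plane(c,p,.042)[:2] for p in A[1]])
E
```

```text
side 205 [349.3009 169.3819] [0.6843 0.177  0.042 ] tri (array([0.674 , 0.1774, 0.041 ]), np.float64(0.02004435531604641))
[array([0.6738, 0.1985]), array([0.6933, 0.1989]), array([0.6956, 0.1583]), array([0.6728, 0.1572])]
side 225 [349.4875 169.2994] [0.685  0.1773 0.042 ] tri (array([0.6743, 0.1773, 0.0413]), np.float64(0.020697384142109768))
[array([0.675, 0.197]), array([0.6931, 0.1968]), array([0.6971, 0.1684]), array([0.6929, 0.1571]), array([0.6747, 0.1608])]
top [273.2488 148.9975] [0.6637 0.1792 0.042 ] [array([0.6957, 0.1631]), array([0.6393, 0.1536]), array([0.6313, 0.1957]), array([0.6887, 0.204 ])]
```

move_arm(commands="1 0 -0.1 1 0 0 -3;1 0 0 2.5 0 0 0;1 0 0 2.5 0 0 0;1 0 0 2.5 0 0 0;1 0 0 2.5 0 0 0;1 0 0 2.5 0 0 0;1 0 0 2 0 0 0;1 0 0 1.5 0 0 0;1 0 0 1 0 0 0;1 0 0 0.6 0 0 0;1 0 0 0 0 0 0;1 0 0 0 0 0 0")

```text
t: 56.93
eef_pos: [0.6658, 0.1795, 0.0146]
tool_rot: [-0.0, 0.997, 0.078, 0.001]
contact_force: [-0.4, -0.0, 0.7]
gripper_width: 0.998
```

```bash
python3 - <<'E'
from h import *
o=bot.get_obs();print(o['contact_force'],o['eef_pos'],o['tool_rot'])
E
```

```text
[-0.41212075 -0.03978673  0.71041814] [0.66578746 0.17951452 0.01462861] [-1.17620110e-04  9.96976293e-01  7.77044533e-02  5.25470858e-04]
```

move_arm(commands="0.4 0 0 0 0 0 0;0.4 0 0 0 0 0 0;0.4 0 0 0 0 0 0;0.4 0 0 0 0 0 0;0.4 0 0 0 0 0 0;0.4 0 0 0 0 0 0;0.4 0 0 0 0 0 0;0.4 0 0 0 0 0 0;0.4 0 0 0 0 0 0;0.4 0 0 0 0 0 0", force=25)

```text
t: 57.77
eef_pos: [0.6659, 0.1796, 0.0149]
tool_rot: [-0.0, 0.997, 0.078, 0.001]
contact_force: [-2.0, -0.9, 6.1]
gripper_width: 0.535
```

move_arm(commands="0.4 0 0 -0.5 0 0 0;0.4 0 0 -1 0 0 0;0.4 0 0 -2 0 0 0;0.4 0 0 -2.5 0 0 0;0.4 0 0 -2.5 0 0 0;0.4 0 0 -2.5 0 0 0;0.4 0 0 -2 0 0 0;0.4 0 0 -1 0 0 0;0.4 0 0 0 0 0 0")

```text
t: 58.52
eef_pos: [0.6667, 0.1799, 0.1572]
tool_rot: [-0.001, 0.997, 0.078, 0.002]
contact_force: [-0.2, 0.4, -0.9]
gripper_width: 0.536
```

move_arm(commands="0.4 -0.2 1 0 0 0 0;0.4 -0.4 2 0 0 0 0;0.4 -0.5 2.5 0 0 0 0;0.4 -0.5 2.5 0 0 0 0;0.4 -0.5 2.5 0 0 0 0;0.4 -0.5 2.5 0 0 0 0;0.4 -0.5 2.5 0 0 0 0;0.4 -0.4 1.7 0 0 0 0;0.4 -0.17 1.07 0 0 0 0;0.4 0 0 0 0 0 0;0.4 0 0 0 0 0 0;0.4 0 0 0 0 0 0")

```text
t: 59.52
eef_pos: [0.657, -0.0048, 0.1533]
tool_rot: [-0.001, 0.997, 0.079, -0.0]
contact_force: [-0.0, 0.1, -0.7]
gripper_width: 0.533
```

move_arm(commands="0.4 0 0 0.5 0 0 0;0.4 0 0 1 0 0 0;0.4 0 0 1 0 0 0;0.4 0 0 0.8 0 0 0;0.4 0 0 0.5 0 0 0;0.4 0 0 0.2 0 0 0;0.4 0 0 0 0 0 0;0.4 0 0 0 0 0 0")

```text
t: 60.18
eef_pos: [0.6574, -0.0068, 0.114]
tool_rot: [0.0, 0.997, 0.078, 0.0]
contact_force: [-0.3, 0.1, 0.1]
gripper_width: 0.532
```

```bash
python3 - <<'E'
from h import *
np.set_printoptions(precision=4,suppress=True)
o=bot.get_obs();print(o['contact_force'],o['eef_pos'],o['tool_rot'])
E
```

```text
[-0.2929  0.1083  0.0669] [ 0.6574 -0.0068  0.114 ] [0.     0.997  0.0778 0.0001]
```

move_arm(commands="0.4 0.05 0 0.3 0 0 0;0.4 0 0 0.4 0 0 0;0.4 0 0 0.3 0 0 0;0.4 0 0 0.15 0 0 0;0.4 0 0 0 0 0 0;0.4 0 0 0 0 0 0;0.4 0 0 0 0 0 0")

```text
t: 60.77
eef_pos: [0.6579, -0.0067, 0.1025]
tool_rot: [-0.0, 0.997, 0.078, 0.0]
contact_force: [0.0, 0.3, -0.9]
gripper_width: 0.541
```

move_arm(commands="0.4 0 0 0.06 0 0 0;0.4 0 0 0 0 0 0;0.4 0 0 0 0 0 0")

```text
t: 61.02
eef_pos: [0.6578, -0.0067, 0.1019]
tool_rot: [0.0, 0.997, 0.078, 0.0]
contact_force: [1.1, -0.5, -1.2]
gripper_width: 0.534
```

move_arm(commands="0.4 0 0 0.04 0 0 0;0.4 0 0 0 0 0 0;0.4 0 0 0 0 0 0")

```text
t: 61.27
eef_pos: [0.6578, -0.0067, 0.1014]
tool_rot: [0.0, 0.997, 0.078, 0.0]
contact_force: [0.8, 0.8, -0.9]
gripper_width: 0.537
```

move_arm(commands="0.4 0 0 0.04 0 0 0;0.4 0 0 0 0 0 0;0.4 0 0 0 0 0 0")

```text
t: 61.52
eef_pos: [0.6577, -0.0067, 0.101]
tool_rot: [-0.0, 0.997, 0.078, -0.0]
contact_force: [-0.5, 0.6, -0.9]
gripper_width: 0.536
```

move_arm(commands="0.4 0 0 0.03 0 0 0;0.4 0 0 0 0 0 0;0.4 0 0 0 0 0 0")

```text
t: 61.77
eef_pos: [0.6578, -0.0067, 0.1008]
tool_rot: [-0.0, 0.997, 0.078, 0.0]
contact_force: [0.0, -0.2, -0.1]
gripper_width: 0.534
```

move_arm(commands="0.4 0 0 0.01 0 0 0;0.55 0 0 0 0 0 0;0.56 0 0 0 0 0 0;0.57 0 0 0 0 0 0;0.58 0 0 0 0 0 0;0.6 0 0 0 0 0 0;0.63 0 0 0 0 0 0;0.66 0 0 0 0 0 0;0.7 0 0 0 0 0 0;0.8 0 0 0 0 0 0;0.9 0 0 0 0 0 0;1 0 0 0 0 0 0")

```text
t: 62.77
eef_pos: [0.6578, -0.0068, 0.1006]
tool_rot: [0.0, 0.997, 0.078, 0.0]
contact_force: [0.4, -0.6, 0.6]
gripper_width: 0.998
```

move_arm(commands="1 0 0 0 0 0 0;1 0 0 -0.3 0 0 0;1 0 0 -0.6 0 0 0;1 0 0 -1 0 0 0;1 0 0 -2 0 0 0;1 0 0 -2.5 0 0 0;1 0 0 -2.5 0 0 0;1 0 0 -2.5 0 0 0;1 0 0 -2 0 0 0;1 0 0 -1 0 0 0")

```text
t: 63.6
eef_pos: [0.6593, -0.0066, 0.2492]
tool_rot: [0.0, 0.997, 0.078, 0.003]
contact_force: [0.2, 0.1, 0.6]
gripper_width: 1.002
```

move_arm(commands="1 -2 -1 0 0 0 0;1 -3 -2.5 0 0 0 0;1 -3 -2.5 0 0 0 0;1 -3 -2.5 0 0 0 0;1 -3 -2.5 0 0 0 0;1 -2 -2.5 0 0 0 0;1 0 -2.5 0 0 0 0;1 0 -2.5 0 0 0 0;1 0 -2.5 0 0 0 0;1 0 -1 0 0 0 0;1 0 0 0 0 0 0;1 0 0 0 0 0 0")

```text
t: 64.6
eef_pos: [0.4656, 0.1851, 0.2445]
tool_rot: [0.0, 0.997, 0.078, -0.0]
contact_force: [-0.1, -0.5, -0.3]
gripper_width: 1.004
```

```bash
python3 - <<'E'
from h import *
np.set_printoptions(precision=4,suppress=True)
c=cam('top','end_t.png');d=cam('side','end_s.png')
def yel(cm,box,z,n):
    x0,x1,y0,y1=box;s=6
    g=cv2.resize(cm['img'][y0:y1,x0:x1],None,fx=s,fy=s,interpolation=2).astype(int)
    m=((g[:,:,0]-g[:,:,2]>110)&(g[:,:,1]>195)).astype(np.uint8)
    k=cv2.findContours(m,0,1)[0]
    if not k: print(n,'none');return
    k=cv2.convexHull(max(k,key=cv2.contourArea));M=cv2.moments(k)
    p=cv2.boxPoints(cv2.minAreaRect(k));tr=lambda q:(np.array(q)+.5)/s-.5+[x0,y0]
    q=tr((M['m10']/M['m00'],M['m01']/M['m00'])); print(n,q,plane(cm,q,z),[plane(cm,tr(a),z)[:2] for a in p])
yel(c,(305,365,115,185),.128,'lamp top')
yel(d,(325,400,130,230),.128,'lamp side')
P=[.657,-.0067,.128];print('exp',proj(c,P),proj(d,P))
for b in blobs(c['img'],(200,310,190,230),215,50,800): print(np.array(b),plane(c,b[:2],.072))
print(bot.get_obs()['eef_pos'],bot.get_obs()['t'])
a=cv2.imread('pics/top0.png').astype(int);e=c['img'][:,:,::-1].astype(int)
# undisturbed gear: shift estimate per patch
for n,(x0,x1,y0,y1) in dict(belay=(315,348,210,238),b0=(152,186,182,226),b1=(315,348,168,212),b2=(463,508,200,234),tin=(188,225,137,170),brush=(422,482,140,174)).items():
    t=a[y0+4:y1-4,x0+4:x1-4].astype(np.uint8);r=cv2.matchTemplate(e[y0:y1,x0:x1].astype(np.uint8),t,cv2.TM_CCOEFF_NORMED);_,v,_,l=cv2.minMaxLoc(r);print(n,round(v,3),l)
E
```

```text
lamp top [334.8017 146.685 ] [ 0.6532 -0.0083  0.128 ] [array([0.6797, 0.0362]), array([ 0.6889, -0.0344]), array([ 0.6262, -0.0416]), array([0.6171, 0.0286])]
lamp side [365.6317 181.0022] [ 0.6572 -0.0204  0.128 ] [array([0.6278, 0.0043]), array([0.7012, 0.0136]), array([ 0.6857, -0.0445]), array([ 0.6155, -0.0523])]
exp [[334.2652 145.3927]] [[363.7371 178.4161]]
[214.2644 204.6198  17.7148  22.0604] [0.4822 0.3419 0.072 ]
[290.1419 207.384   13.457   13.7395] [0.48   0.1181 0.072 ]
[0.466  0.1839 0.2444] 64.7
belay 0.871 (4, 4)
b0 0.999 (4, 4)
b1 1.0 (4, 4)
b2 0.997 (4, 4)
tin 0.965 (4, 4)
brush 0.999 (4, 4)
```

```bash
python3 - <<'E'
from h import *
np.set_printoptions(precision=2,suppress=True)
def yel(cm,box,n):
    x0,x1,y0,y1=box;s=6
    g=cv2.resize(cm['img'][y0:y1,x0:x1],None,fx=s,fy=s,interpolation=2);h=cv2.cvtColor(g,cv2.COLOR_RGB2HSV)
    m=((h[:,:,0]>24)&(h[:,:,0]<36)&(h[:,:,1]>120)&(h[:,:,2]>210)).astype(np.uint8)
    k=cv2.convexHull(max(cv2.findContours(m,0,1)[0],key=cv2.contourArea))
    tr=lambda q:(np.array(q)+.5)/s-.5+[x0,y0]
    print(n,tr(cv2.approxPolyDP(k,5,True)[:,0]).tolist() if n[-1]=='0' else tr(k[:,0].mean(0)), cv2.contourArea(k)/36)
for i in range(6):
    yel(cam('side'),(325,400,130,230),'s%d'%i)
    c=cam('top')
    yel(c,(305,365,115,185),'t%d'%i)
d=cam('side')
Rz=np.array([[.988,-.155],[.155,.988]])
T=[np.r_[np.array([.657,-.0067])+Rz@np.array(p),z] for z in(.128,.086) for p in[(-.031,-.023),(.031,-.023),(.031,.023),(-.031,.023)]]
print('exp side',proj(d,T).tolist());print('exp top',proj(c,T).tolist())
E
```

```text
s0 [[378.4166666666667, 182.41666666666666], [375.0833333333333, 184.58333333333334], [361.25, 187.41666666666666], [354.0833333333333, 180.41666666666666], [353.5833333333333, 178.25], [370.9166666666667, 174.25], [375.9166666666667, 178.41666666666666]] 225.125
t0 [[341.75, 135.08333333333334], [344.9166666666667, 153.08333333333334], [342.9166666666667, 154.58333333333334], [329.5833333333333, 155.25], [327.25, 137.25], [329.0833333333333, 135.75]] 317.1388888888889
s1 [365.98 180.83] 215.09722222222223
t1 [336.98 144.4 ] 319.43055555555554
s2 [366.4  180.42] 233.79166666666666
t2 [337.42 145.97] 327.02777777777777
s3 [364.76 181.18] 244.56944444444446
t3 [337.62 147.47] 331.56944444444446
s4 [364.93 180.59] 244.33333333333334
t4 [337.17 144.99] 329.75
s5 [366.38 180.36] 230.22222222222223
t5 [336.71 144.97] 320.0
exp side [[358.24980241328285, 185.37101941346583], [377.54730608708036, 179.75950937052906], [368.966474422598, 171.78416084492483], [350.04712937012135, 177.0894615326884], [357.5795292632829, 197.77954028293408], [376.5021201051457, 192.05088260864662], [368.1249039555179, 183.89790004189487], [349.5654021830147, 189.31970358198205]]
exp top [[343.594214256062, 154.7718638959846], [340.70016774656, 134.1336612643581], [324.99216922228436, 136.06942254254352], [327.7763331094862, 156.74577403205222], [342.88560946829006, 158.21292297070997], [340.0879172619871, 138.2035060902152], [324.87640858881633, 140.08255006971496], [327.5710293510123, 160.1278073732056]]
```

```bash
cat > lm.py <<'E'
from h import *
np.set_printoptions(precision=2,suppress=True)
def yel(cm,box):
    x0,x1,y0,y1=box;s=6
    g=cv2.resize(cm['img'][y0:y1,x0:x1],None,fx=s,fy=s,interpolation=2);h=cv2.cvtColor(g,cv2.COLOR_RGB2HSV)
    m=((h[:,:,0]>23)&(h[:,:,0]<36)&(h[:,:,1]>120)&(h[:,:,2]>200)).astype(np.uint8)
    k=cv2.convexHull(max(cv2.findContours(m,0,1)[0],key=cv2.contourArea));M=cv2.moments(k)
    r=cv2.minAreaRect(k);tr=lambda q:(np.array(q)+.5)/s-.5+[x0,y0]
    return np.r_[tr((M['m10']/M['m00'],M['m01']/M['m00'])),tr(r[0]),np.array(r[1])/s,r[2]],tr(cv2.boxPoints(r))
E
python3 - <<'E'
from lm import *
for i in range(10):
    s,_=yel(cam('side'),(325,400,130,230));c=cam('top');t,b=yel(c,(305,365,115,185));print(s[:2],t)
print([plane(c,q,.128)[:2] for q in b])
# reference: same measure on the start image where the lamp stood flat
class I: pass
c0={**c,'img':cv2.imread('pics/top0.png')[:,:,::-1].copy()}
t,b=yel(c0,(258,290,132,170));print('start',t,plane(c,t[:2],.042),plane(c,t[2:4],.042))
print('now',plane(c,yel(c,(305,365,115,185))[0][:2],.128),bot.get_obs()['t'])
E
```

```text
[366.01 180.75] [336.58 145.59 336.59 145.53  20.84  16.74  83.8 ]
[365.47 181.29] [336.76 146.55 336.68 146.4   21.28  16.87  84.99]
[364.99 181.34] [336.8  146.41 336.79 146.24  21.38  16.6   84.29]
[365.65 181.22] [336.46 145.43 336.53 145.39  20.78  16.7   83.93]
[366.   180.75] [336.19 145.24 336.15 145.21  20.77  16.5   82.06]
[366.02 180.86] [336.65 145.77 336.62 145.76  21.07  16.75  83.66]
[365.44 181.31] [336.75 146.48 336.69 146.33  21.35  16.87  85.03]
[365.13 181.35] [336.79 146.16 336.69 146.08  21.03  16.98  85.91]
[365.7  181.22] [336.46 145.44 336.52 145.39  20.75  16.68  83.93]
[366.03 180.81] [336.29 145.32 336.26 145.21  20.4   16.8   83.48]
[array([0.68, 0.02]), array([ 0.69, -0.03]), array([ 0.63, -0.04]), array([0.62, 0.01])]
start [273.37 149.09 273.32 149.08  19.98  15.43  84.38] [0.66 0.18 0.04] [0.66 0.18 0.04]
now [ 0.66 -0.01  0.13] 66.35
```

move_arm(commands="1 0 0 0 0 0 0;1 0 0 0 0 0 0;1 0 0 0 0 0 0;1 0 0 0 0 0 0;1 0 0 0 0 0 0;1 0 0 0 0 0 0;1 0 0 0 0 0 0;1 0 0 0 0 0 0;1 0 0 0 0 0 0;1 0 0 0 0 0 0;1 0 0 0 0 0 0;1 0 0 0 0 0 0")

```text
t: 67.35
eef_pos: [0.4656, 0.1858, 0.2446]
tool_rot: [0.0, 0.997, 0.078, 0.0]
contact_force: [-0.6, -0.7, 1.0]
gripper_width: 1.004
```

move_arm(commands="1 0 0 0 0 0 0;1 0 0 0 0 0 0;1 0 0 0 0 0 0;1 0 0 0 0 0 0;1 0 0 0 0 0 0;1 0 0 0 0 0 0;1 0 0 0 0 0 0;1 0 0 0 0 0 0;1 0 0 0 0 0 0;1 0 0 0 0 0 0;1 0 0 0 0 0 0;1 0 0 0 0 0 0")

```text
t: 68.35
eef_pos: [0.4656, 0.1858, 0.2446]
tool_rot: [-0.0, 0.997, 0.078, 0.0]
contact_force: [-0.3, 1.1, 0.2]
gripper_width: 1.004
```

move_arm(commands="1 0 0 0 0 0 0;1 0 0 0 0 0 0;1 0 0 0 0 0 0;1 0 0 0 0 0 0;1 0 0 0 0 0 0;1 0 0 0 0 0 0;1 0 0 0 0 0 0;1 0 0 0 0 0 0;1 0 0 0 0 0 0;1 0 0 0 0 0 0;1 0 0 0 0 0 0;1 0 0 0 0 0 0")

```text
t: 69.35
eef_pos: [0.4656, 0.1858, 0.2446]
tool_rot: [-0.0, 0.997, 0.078, 0.0]
contact_force: [-0.6, -0.3, 0.3]
gripper_width: 0.999
```

```bash
python3 - <<'E'
from lm import *
for i in range(12):
    c=cam('top');t,b=yel(c,(305,365,115,185));print(t[:2],end=' ')
np.set_printoptions(precision=4,suppress=True)
d=cam('side')
# cup rim ends in side view: gray/bright silhouette width rows below the lamp
for r in range(190,206,2):
    row=d['img'][r,335:400].astype(int); m=(row.max(1)-row.min(1)<35)&(row.min(1)>90); ix=np.where(m)[0]+335
    print(r,ix.min() if len(ix) else None, ix.max() if len(ix) else None,len(ix))
print('exp cup side edges c=(.657,-.0055)',proj(d,[[.657,-.0055,z] for z in(.03,.055,.08)]).tolist(),bot.get_obs()['t'])
E
```

```text
[336.67 145.8 ] [336.75 145.94] [336.7  145.89] [336.69 145.83] [336.65 145.79] [336.57 145.59] [336.56 145.55] [336.57 145.58] [336.64 145.75] [336.68 145.85] [336.68 145.79] [336.7  145.88] 190 353 355 3
192 None None 0
194 None None 0
196 355 355 1
198 355 372 7
200 355 371 17
202 355 371 17
204 355 371 17
exp cup side edges c=(.657,-.0055) [[361.84552484282966, 206.03843604531465], [362.276344755522, 199.1816763155466], [362.71477245739516, 192.15864704578192]] 70.0
```

move_arm(commands="1 1 1 0 0 0 0;1 2 2.5 0 0 0 0;1 2 2.5 0 0 0 0;1 2 2.5 0 0 0 0;1 2 2.5 0 0 0 0;1 2 2.5 0 0 0 0;1 2 2.5 0 0 0 0;1 1.5 2.5 0 0 0 0;1 0.8 2.5 0 0 0 0;1 0.47 1.3 0 0 0 0;1 0 0 0 0 0 0;1 0 0 0 0 0 0", force=20)

```text
t: 71.0
eef_pos: [0.6559, -0.0108, 0.2442]
tool_rot: [-0.0, 0.997, 0.077, -0.0]
contact_force: [-0.3, 0.3, 0.2]
gripper_width: 1.001
```

move_arm(commands="1 0 0 1.5 0 0 0;1 0 0 2 0 0 0;1 0 0 2 0 0 0;1 0 0 2 0 0 0;1 0 0 2 0 0 0;1 0 0 1 0 0 0;1 0 0 0 0 0 0;1 0 0 0 0 0 0;1 0 0 0 0 0 0")

```text
t: 71.75
eef_pos: [0.6568, -0.0093, 0.1411]
tool_rot: [-0.0, 0.997, 0.078, 0.001]
contact_force: [0.5, -0.6, 0.6]
gripper_width: 1.0
```

```bash
python3 - <<'E'
from lm import *
print(bot.get_obs()['eef_pos']*1000)
for i in range(2): print(yel(cam('side'),(325,400,130,230))[0])
E
```

```text
[656.76  -9.34 141.11]
[363.7  181.86 364.14 182.83  22.85   8.18  13.71]
[363.86 181.95 364.52 183.03  23.83   8.51  13.39]
```

move_arm(commands="1 0 0 1 0 0 0;1 0 0 1.2 0 0 0;1 0 0 1 0 0 0;1 0 0 0.5 0 0 0;1 0 0 0.2 0 0 0;1 0 0 0 0 0 0;1 0 0 0 0 0 0;1 0 0 0 0 0 0")

```text
t: 72.52
eef_pos: [0.6564, -0.01, 0.101]
tool_rot: [0.0, 0.997, 0.078, 0.0]
contact_force: [0.2, 0.2, 0.1]
gripper_width: 1.0
```

move_arm(commands="0.9 0 0 0 0 0 0;0.8 0 0 0 0 0 0;0.75 0 0 0 0 0 0;0.7 0 0 0 0 0 0;0.67 0 0 0 0 0 0;0.65 0 0 0 0 0 0;0.63 0 0 0 0 0 0;0.61 0 0 0 0 0 0;0.59 0 0 0 0 0 0;0.57 0 0 0 0 0 0;0.55 0 0 0 0 0 0;0.53 0 0 0 0 0 0")

```text
t: 73.52
eef_pos: [0.656, -0.0101, 0.1008]
tool_rot: [0.0, 0.997, 0.078, 0.0]
contact_force: [-0.4, 0.4, 0.2]
gripper_width: 0.542
```

move_arm(commands="0.5 0 0 0 0 0 0;0.45 0 0 0 0 0 0;0.4 0 0 0 0 0 0;0.4 0 0 0 0 0 0;0.4 0 0 0 0 0 0;0.4 0 0 0 0 0 0;0.4 0 0 0 0 0 0")

```text
t: 74.1
eef_pos: [0.656, -0.0101, 0.1007]
tool_rot: [0.0, 0.997, 0.078, 0.0]
contact_force: [-0.1, -0.1, 2.0]
gripper_width: 0.548
```

move_arm(commands="0.4 0 0 -0.2 0 0 0;0.4 0 0 -0.4 0 0 0;0.4 0 0 -0.2 0 0 0;0.4 0.06 -0.22 0 0 0 0;0.4 0.06 -0.23 0 0 0 0;0.4 0 0 0 0 0 0;0.4 0 0 0 0 0 0;0.4 0 0 0.3 0 0 0;0.4 0 0 0.3 0 0 0;0.4 0 0 0 0 0 0;0.4 0 0 0 0 0 0")

```text
t: 75.02
eef_pos: [0.6561, -0.0056, 0.1021]
tool_rot: [0.0, 0.997, 0.078, -0.0]
contact_force: [-0.1, -0.2, -0.9]
gripper_width: 0.541
```

move_arm(commands="0.4 0 0 0.08 0 0 0;0.4 0 0 0 0 0 0;0.4 0 0 0 0 0 0")

```text
t: 75.27
eef_pos: [0.6565, -0.0055, 0.1018]
tool_rot: [0.0, 0.997, 0.078, 0.0]
contact_force: [-0.2, 0.2, -0.3]
gripper_width: 0.544
```

move_arm(commands="0.4 0 0 0.05 0 0 0;0.4 0 0 0 0 0 0;0.4 0 0 0 0 0 0")

```text
t: 75.52
eef_pos: [0.6565, -0.0054, 0.1013]
tool_rot: [-0.0, 0.997, 0.078, 0.0]
contact_force: [0.4, 0.7, -1.0]
gripper_width: 0.542
```

move_arm(commands="0.4 0 0 0.04 0 0 0;0.4 0 0 0 0 0 0;0.4 0 0 0 0 0 0")

```text
t: 75.77
eef_pos: [0.6564, -0.0054, 0.1009]
tool_rot: [-0.0, 0.997, 0.078, -0.0]
contact_force: [0.3, -0.4, -0.2]
gripper_width: 0.542
```

```bash
python3 - <<'E'
from h import *
F=[]
for i in range(5): cam('side');F.append(bot.get_obs()['contact_force'])
print(np.mean(F,0),bot.get_obs()['eef_pos'])
E
```

```text
[ 0.38732942  0.27240464 -1.01379769] [ 0.65647408 -0.00543728  0.10093408]
```

move_arm(commands="0.4 0 0 0.03 0 0 0;0.4 0 0 0 0 0 0;0.4 0 0 0 0 0 0")

```text
t: 76.27
eef_pos: [0.6565, -0.0055, 0.1006]
tool_rot: [0.0, 0.997, 0.078, 0.0]
contact_force: [-0.6, 0.5, -1.7]
gripper_width: 0.548
```

```bash
python3 - <<'E'
from h import *
F=[]
for i in range(5): cam('side');F.append(bot.get_obs()['contact_force'])
print(np.mean(F,0),bot.get_obs()['eef_pos'])
E
```

```text
[ 0.16397395  0.03099097 -0.91772188] [ 0.65644959 -0.00542851  0.10062253]
```

move_arm(commands="0.4 0 0 0.03 0 0 0;0.4 0 0 0 0 0 0;0.4 0 0 0 0 0 0")

```text
t: 76.77
eef_pos: [0.6565, -0.0054, 0.1005]
tool_rot: [0.0, 0.997, 0.078, 0.0]
contact_force: [-1.3, -0.1, 1.1]
gripper_width: 0.541
```

```bash
python3 - <<'E'
from h import *
F=[]
for i in range(5): cam('side');F.append(bot.get_obs()['contact_force'])
print(np.mean(F,0),bot.get_obs()['eef_pos'])
E
```

```text
[-0.2845423   0.03433113  1.06014867] [ 0.6565447  -0.00543438  0.10043039]
```

move_arm(commands="0.4 0 0 0.03 0 0 0;0.4 0 0 0 0 0 0;0.4 0 0 0 0 0 0")

```text
t: 77.27
eef_pos: [0.6566, -0.0054, 0.1003]
tool_rot: [0.0, 0.997, 0.078, 0.0]
contact_force: [-2.2, -0.8, 3.7]
gripper_width: 0.543
```

```bash
python3 - <<'E'
from h import *
F=[]
for i in range(5): cam('side');F.append(bot.get_obs()['contact_force'])
print(np.mean(F,0),bot.get_obs()['eef_pos'])
E
```

```text
[-1.47795062 -0.35089037  4.84150333] [ 0.65661824 -0.0054372   0.1003474 ]
```

move_arm(commands="0.4 0 0 -0.03 0 0 0;0.4 0 0 0 0 0 0;0.54 0 0 0 0 0 0;0.55 0 0 0 0 0 0;0.555 0 0 0 0 0 0;0.56 0 0 0 0 0 0;0.57 0 0 0 0 0 0;0.58 0 0 0 0 0 0;0.6 0 0 0 0 0 0;0.62 0 0 0 0 0 0;0.65 0 0 0 0 0 0;0.7 0 0 0 0 0 0")

```text
t: 78.52
eef_pos: [0.6565, -0.0055, 0.1003]
tool_rot: [0.0, 0.997, 0.078, 0.0]
contact_force: [0.2, 0.3, 0.7]
gripper_width: 0.699
```

move_arm(commands="0.8 0 0 0 0 0 0;0.9 0 0 0 0 0 0;1 0 0 0 0 0 0;1 0 0 0 0 0 0;1 0 0 -0.5 0 0 0;1 0 0 -1 0 0 0;1 0 0 -2 0 0 0;1 0 0 -2.5 0 0 0;1 0 0 -2.5 0 0 0;1 0 0 -2.5 0 0 0;1 0 0 -2 0 0 0;1 0 0 -1 0 0 0")

```text
t: 79.52
eef_pos: [0.6579, -0.0053, 0.2447]
tool_rot: [0.0, 0.997, 0.078, 0.003]
contact_force: [0.3, 0.4, -0.0]
gripper_width: 1.0
```

move_arm(commands="1 -2 -1 0 0 0 0;1 -3 -2.5 0 0 0 0;1 -3 -2.5 0 0 0 0;1 -3 -2.5 0 0 0 0;1 -3 -2.5 0 0 0 0;1 -2 -2.5 0 0 0 0;1 0 -2.5 0 0 0 0;1 0 -2.5 0 0 0 0;1 0 -2.5 0 0 0 0;1 0 -1 0 0 0 0;1 0 0 0 0 0 0;1 0 0 0 0 0 0")

```text
t: 80.52
eef_pos: [0.4643, 0.1864, 0.2402]
tool_rot: [0.0, 0.997, 0.078, -0.0]
contact_force: [0.0, 0.4, -0.5]
gripper_width: 1.003
```

move_arm(commands="1 0 0 0 0 0 0;1 0 0 0 0 0 0;1 0 0 0 0 0 0;1 0 0 0 0 0 0;1 0 0 0 0 0 0;1 0 0 0 0 0 0;1 0 0 0 0 0 0;1 0 0 0 0 0 0;1 0 0 0 0 0 0;1 0 0 0 0 0 0;1 0 0 0 0 0 0;1 0 0 0 0 0 0")

```text
t: 81.52
eef_pos: [0.4642, 0.1871, 0.2403]
tool_rot: [0.0, 0.997, 0.078, 0.0]
contact_force: [-0.4, -0.3, 0.4]
gripper_width: 1.001
```

```bash
python3 - <<'E'
from lm import *
for i in range(10):
    c=cam('top');t,b=yel(c,(305,365,115,185));print(t[:2],t[4:],end=' ')
np.set_printoptions(precision=4,suppress=True)
print(plane(c,t[:2],.128), yel(cam('side'),(325,400,130,230))[0],bot.get_obs()['t'])
E
```

```text
[332.73 145.65] [21.06 16.47 83.42] [332.74 145.63] [21.03 16.46 83.29] [332.72 145.61] [20.98 16.52 82.87] [332.72 145.6 ] [20.88 16.58 82.41] [332.73 145.59] [20.93 16.58 82.41] [332.72 145.63] [20.93 16.62 81.87] [332.73 145.65] [20.96 16.59 82.23] [332.74 145.65] [21.06 16.47 83.66] [332.74 145.65] [21.01 16.48 83.29] [332.73 145.61] [20.93 16.55 82.41] [ 0.6562 -0.0023  0.128 ] [364.2002 178.9585 364.2471 179.0369  10.7702  24.2311  77.7352] 82.0667
```

```bash
python3 -c "
from station import bot
print(bot.hand_in())"
```

```text
the job is handed in; nothing more can be done
None
```

The whole job was done in the order asked and handed in at about 82 s.

- **Roller tubes:** all four were lowered over the four shafts of the rail until they touched the base. A top view afterwards showed all four centred on the shafts, with their tops at home height. The last top view had two of them hidden by the arm, so I did not recheck those.
- **Flap:** folded down until it met the deck, with about 10 N felt at the fingertip. A later picture showed it flat.
- **Cup:** lowered onto the stub until the gripper stopped carrying its weight, at the expected height. A picture showed it seated on the pedestal.
- **Headlamp:** the first placing left it tilted about 4–5° and rocking, so I gripped it again, moved it about 5 mm and released it more slowly. Over 10 images after that it stayed still to about 0.02 px sideways and 0.06 px the other way. Its top was about 3 mm off the crown's centre, a tilt of roughly 2°.
- **Other gear:** image matching showed no shift for any of it. The belay plate's match was only 0.87, probably because of the arm's shadow. That check was made before I regripped the headlamp and was not repeated.

The picture limit was reached before the final view, so the last checks were numerical only. The robot was clear of everything, about 0.24 m up, at hand-in.

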